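# Take the supply pile apart into its trays

## Task

The desk supplies have been left in one pile: stamp, label roll, ink pad and carton. Take the pile apart from the top, one thing at a time, and set each thing upright (as it lies now) and flat inside the rim of the rubber-lined tray that is made for its shape: the stamp in the smallest oblong tray, the label roll in the round one, the ink pad in the low oblong tray with notches in its rim, the carton in the big oblong tray with the higher rim. Leave the dropper bottle and the brown vial where they stand.

Things in the scene. Friction and masses are not known exactly. Their poses are not given: they have to be found in the camera images.
- stamp_center (a point): Wooden hand stamp, on top of the pile, upright, 70 mm high, 0.05 kg. This point is on its axis, 35 mm above its underside. Rectangular foot 22 mm (along its x) by 46 mm (along its y), 15 mm high; above it a round neck 18 mm thick, then from 36 mm to 70 mm above the underside a round turned knob up to 26 mm thick, to be held from above. z up.
- roll_center (a point): White roll of labels lying flat in the pile under the stamp, 68 mm across, 26 mm high, 0.07 kg; this point is its centre, half-way up (13 mm). Hold it across its diameter; it is solid for the gripper (nothing fits in its hole). z up; its yaw does not matter.
- ink_pad_center (a point): Closed flat blue ink pad tin in the pile under the roll, 61 mm (along its x) by 89 mm (along its y) by 18 mm high, 0.06 kg; this point is its centre, half-way up (9 mm). In the pile its long side runs nearly along the carton's long side. The lid is fixed shut. Hold it across the 61 mm. z up.
- carton_center (a point): White and blue carton at the bottom of the pile, standing on the desk, 106 mm (along its x) by 63 mm (along its y) by 52 mm high, 0.1 kg; this point is its centre, half-way up (26 mm). Hold it across the 63 mm. z up.
- stamp_tray: Smallest oblong tray, for the stamp: plain white plastic with a dark rubber floor, fixed to the desk. Origin at the centre of its underside, on the desk top; z up; its inner floor is 3 mm above the desk. Inside 40 mm (its x) by 62 mm (its y); rim 4 mm thick, 8 mm above the desk.
- roll_tray: Round tray, for the label roll: plain white plastic with a dark rubber floor, fixed to the desk. Origin at the centre of its underside, on the desk top; z up; its inner floor is 3 mm above the desk. Inside diameter 84 mm, rim 4 mm thick, 8 mm above the desk.
- pad_tray: Low oblong tray, for the ink pad: plain white plastic with a dark rubber floor, fixed to the desk. Origin at the centre of its underside, on the desk top; z up; its inner floor is 3 mm above the desk. Inside 77 mm (its x) by 105 mm (its y); rim 4 mm thick, 7 mm above the desk, with a 36 mm wide notch in the middle of each long side, through which the dark floor shows.
- carton_tray: Biggest oblong tray, for the carton: plain white plastic with a dark rubber floor, fixed to the desk. Origin at the centre of its underside, on the desk top; z up; its inner floor is 3 mm above the desk. Inside 122 mm (its x) by 80 mm (its y); unbroken rim 4 mm thick, 16 mm above the desk.
- dropper_center (a point): Small white dropper bottle with a blue cap, 24 mm across, 60 mm high, loose, standing on the desk among the trays; this point is its centre, half-way up. Not to be moved.
- vial_center (a point): Brown glass vial with a blue cap, 22 mm across, 53 mm high, loose, standing on the desk among the trays; this point is its centre, half-way up. Not to be moved.
Things that resemble listed ones, but are neither listed nor needed, are in the scene too. Leave any green look-alike of the part that bears ink_pad_center alone.

How it is judged:
By the outcome, as a careful person would: the job done as asked, in the order asked, and still so for the second after the job is handed in, with the robot touching nothing.
It also fails if it takes over 136 s, if anything falls off the work surface, if the arm or the gripper's body presses on something with over 40 N, if the wrist force passes 120 N, or if a joint passes its speed limit or range.

## Robot

A 6-joint arm with a two-finger parallel gripper is mounted at the origin on a cart in front of the work surface, level with it; the furniture and walls round the work are solid. World frame = base frame: x ahead of the robot, y to its left, z up, the work surface at z = 0. Lengths are in m, angles in rad, forces in N, time in s.
With the tool pointing down it reaches from about 0.275 to 0.875 m from the base axis. Payload 12.5 kg.
Tool frame: the origin (TCP) lies midway between the tips of the shut fingers; the grasp point (between the pads) lies 19 mm behind it; z points along the fingers, y is the line along which they close (so a half turn about z gives the same grasp; the last joint's range is limited). The gripper opens to 85 mm and grips with 20 to 120 N. Pads are 22 mm wide; open, the fingers measure 114 mm over their backs; the gripper's body (76 mm by 85 mm) begins 54 mm behind the grasp point. The pads swing forward as they close: fully open they stand 13 mm farther back than shut.
Start: joints at [-1.334, 0.351, 1.652, -0, 1.139, -0.085], TCP at [0.174, -0.522, 0.207] pointing down, gripper open.
Joint ranges: [-2.75, 2.75], [-0.79, 2.1], [0.01, 2.65], [-1.57, 4.71], [0.07, 3.14], [-2.87, 2.87]. Speed limits (rad/s): [2.22, 2.22, 2.79, 3.14, 3.14, 3.14].

## Interface

Orientations are given as a rotation vector (axis times angle).
In Python, from workcell import * gives the robot as it stands.
- The arm moves only by the tool servo_tool, never from a script. Its argument "motion" is a list of rows, each an object with "xyz": the shift along the tool's x, y, z normalised to -1 to 1, where 1 is 0.5 m, a list of three; "twist": the turn about the tool's z normalised to -1 to 1, where 1 is 30 degrees; "hand": the gripper command: -1 is shut, 1 is fully open, values between are in proportion. In form: [{"xyz": [dx, dy, dz], "twist": twist, "hand": hand}, ...]. A call has exactly 8 rows; each row shifts and turns the commanded pose from where the row before left it, along the tool's axes as they then stand; what a row does not reach is not made up. A row lasts 1/10 s, in which the tool goes at most 50 mm and 8.59 degrees, less where a joint would pass 70% of its speed; a pose out of reach is approached as far as the arm can. A call with a number of a shift or a turn outside -1 to 1 is refused whole. A call with a gripper value outside its range is refused whole. The fingers move at their own pace and stop on an object; "newtons" is the grip in N (left out, the last holds). Time passes only in rows, so rows that do not move let the fingers close, or fill a call up. It gives the time, the measured TCP pose, the force, the opening and the grip force at its end, in the units of the state.
- sense(): the state, without advancing time (a new reading comes with each control period).
- snapshot(name): name is "scene" or "top" or "wrist"; returns the picture (480x640x3 uint8, red, green, blue); there is no depth.
- camera_params(name): a dict with "camera_matrix" (3x3 intrinsics, pixels), "pose" (4x4, takes a point from camera to world coordinates). Camera axes: x right, y down, z forward; pixel columns grow to the right and rows downward; lengths in m; the calibration is good to about 2 mm. A picture is of the moment at which its call begins: read the wrist's pose just before it. camera_params takes no time and is no camera call; for the wrist camera it gives the pose at the moment of the call.
- sign_off(): hands the job in; it is judged then, once.
The state is a dict: "t": time; "joints": joint angles; "qvel": joint speeds; "joint_efforts": joint torques, N m; "eef_pos": TCP position; "tool_rot": TCP orientation; "ft_force": force on the tool from outside, world axes, zero at the start; "moment": the same for the moment, N m; "opening": opening from 0.0 (shut) to 1.0 (fully open); "finger_force": force on a finger pad.
Only numpy, scipy, OpenCV 4.12 (cv2) and the standard library are available. Lean on these libraries where they do the work, as an engineer would, in place of code of your own. Each camera call takes 0.05 s, during which the arm holds its last target. There are 200 camera calls.

## Working session

There is one attempt and no reset: what is moved stays moved. The work goes in short steps, Python scripts to look and compute and a tool call to move; the robot and the scene stay as the last step left them, time stands still between calls to the robot, and variables do not carry over. Pictures are saved under pics/ and viewed, at most 14 in all, crops included, and the job is handed in when it is done.

Besides the shell and the picture viewer there is one more tool, called as a command line: name --argument value ..., lists and objects as JSON in quotes. servo_tool: Moves the arm, as the interface text tells. Scaled input: -1 to 1 covers 0.5 m each way for a shift and 30 degrees each way for a turn. Its arguments: {"type":"object","properties":{"motion":{"type":"array"},"newtons":{"type":"number"}},"required":["motion"]}

```bash
mkdir -p pics; ls; python3 - <<'E'
from workcell import *
import cv2,numpy as np
s=sense();print(s['t'],s['eef_pos'],s['tool_rot'],s['opening'])
for n in ("top","scene"):
    p=camera_params(n);print(n,np.round(p['camera_matrix'],1).tolist(),np.round(p['pose'],3).tolist())
    cv2.imwrite(f'pics/{n}0.png',snapshot(n)[:,:,::-1])
E
```

```text
pics
0.0 [ 0.1738836  -0.52141382  0.20636373] [-3.09988840e+00 -5.03096927e-01  1.43762676e-04] 0.9999811526844021
top [[454.4, 0.0, 327.0], [0.0, 454.4, 236.9], [0.0, 0.0, 1.0]] [[-0.007, -0.996, 0.092, 0.425], [-1.0, 0.009, 0.026, -0.019], [-0.026, -0.092, -0.995, 1.303], [0.0, 0.0, 0.0, 1.0]]
scene [[493.8, 0.0, 314.4], [0.0, 493.8, 241.1], [0.0, 0.0, 1.0]] [[-0.796, -0.242, 0.555, -0.169], [-0.605, 0.353, -0.713, 0.894], [-0.024, -0.904, -0.427, 0.649], [0.0, 0.0, 0.0, 1.0]]
```

View pics/top0.png

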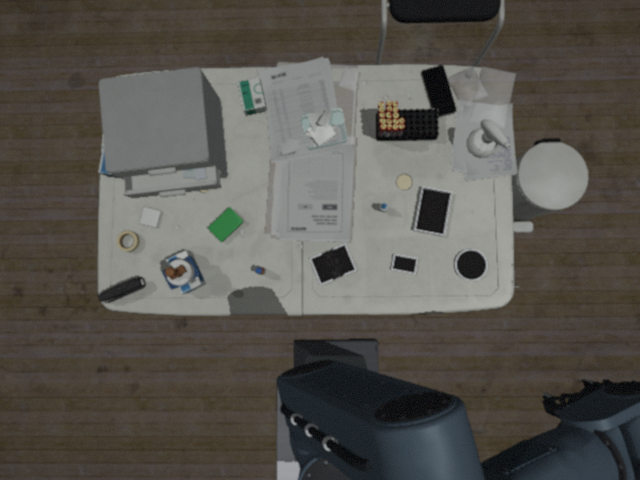

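View pics/scene0.png

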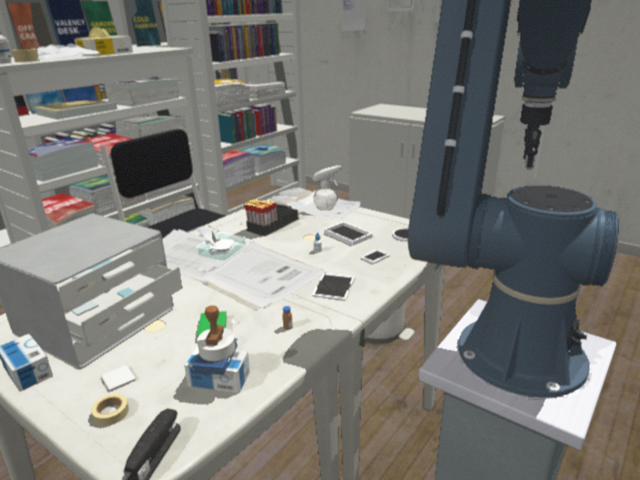

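The top view shows the pile at about (182,270) and the vial at (258,269). The candidate trays are the notched one (332,263), the small one (404,263), the round one (470,264) and the big one (433,211). The dropper is at (380,207) and the green look-alike at (226,224). I'll measure and enlarge.

```bash
cat > h.py <<'E'
from workcell import *
import cv2,numpy as np
from scipy.spatial.transform import Rotation as R
def ray(cam,uv,z):
    "pixels (N,2) -> world points on plane z; cam = camera_params dict"
    K,T=cam['camera_matrix'],np.array(cam['pose'])
    uv=np.atleast_2d(np.asarray(uv,float))
    d=np.c_[uv,np.ones(len(uv))]@np.linalg.inv(K).T@T[:3,:3].T
    o=T[:3,3]; return o+d*((z-o[2])/d[:,2])[:,None]
def proj(cam,P):
    K,T=cam['camera_matrix'],np.array(cam['pose'])
    c=(np.atleast_2d(P)-T[:3,3])@T[:3,:3]@np.asarray(K).T
    return c[:,:2]/c[:,2:]
def rect(P):
    "world xy points -> centre, sizes, long-side yaw deg"
    (c,s,a)=cv2.minAreaRect((P[:,:2]*1000).astype(np.float32))
    if s[0]<s[1]: s=s[::-1];a+=90
    return np.round(c,1),np.round(s,1),round((a+90)%180-90,1)
def go(p,yaw=None):
    "print tool-axis shift (norm.) and twist (norm.) to TCP p, tool-y line at world yaw deg"
    s=sense();Rt=R.from_rotvec(s['tool_rot']).as_matrix()
    d=Rt.T@(np.array(p)-s['eef_pos'])
    y=np.degrees(np.arctan2(Rt[1,1],Rt[0,1]))
    print('eef',np.round(s['eef_pos'],4),'yaw_y',round(y,2),'t',round(s['t'],2),'q6',round(s['joints'][5],2))
    print('shift norm now-axes',np.round(d/.5,4))
    if yaw is not None:
        t=-((yaw-y+90)%180-90); c=np.radians(t)
        Rn=Rt@R.from_euler('z',c).as_matrix()
        print('twist norm',round(t/30,4),'shift after twist',np.round(Rn.T@(np.array(p)-s['eef_pos'])/.5,4))
E
python3 - <<'E'
from h import *
im=cv2.imread('pics/top0.png');c=camera_params('top')
a=cv2.resize(im[190:300,140:300],None,fx=4.9,fy=4.9,interpolation=cv2.INTER_CUBIC)[:290*2]
b=cv2.resize(im[170:290,300:500],None,fx=4,fy=4,interpolation=cv2.INTER_CUBIC)
cv2.imwrite('pics/pile.png',a);cv2.imwrite('pics/trays.png',b)
hsv=cv2.cvtColor(im,cv2.COLOR_BGR2HSV);m=((hsv[...,2]<50)*255).astype('uint8')
for k in cv2.findContours(m[170:300,300:500],0,1)[0]:
    if cv2.contourArea(k)<80: continue
    k=k[:,0]+[300,170];print(k.mean(0),*rect(ray(c,k,.003)))
print(ray(c,[[182,270]],.1),ray(c,[[258,269]],.05),ray(c,[[380,207]],.05))
E
```

```text
[404.08928571 263.5       ] [ 466.9 -204.6] [54.3 31.4] 79.2
[470.81333333 264.36      ] [ 462.8 -393.2] [73.5 70.8] 89.5
[332.33009709 263.89320388] [467.3  -0.7] [96.7 77.3] -67.8
[432.7804878 210.7398374] [ 617.9 -289.9] [114.3  72.4] -11.6
[[0.45103174 0.39899406 0.1       ]] [[0.45333777 0.20460461 0.05      ]] [[ 0.62270458 -0.1345633   0.05      ]]
```

View pics/trays.png

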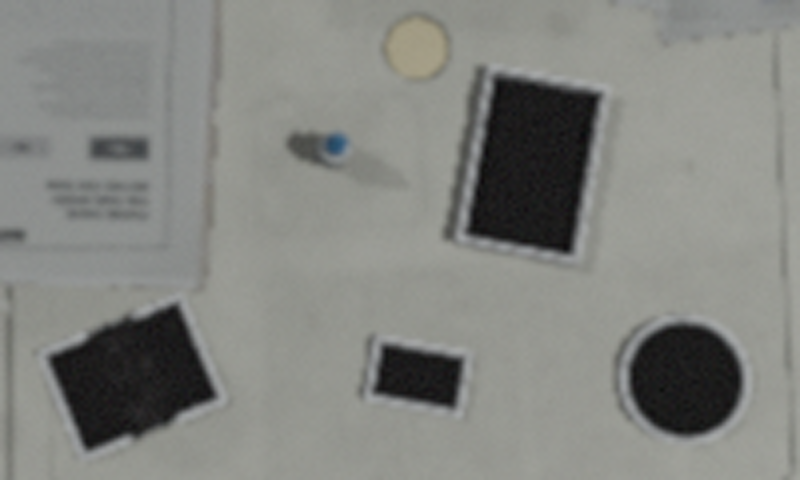

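Trays confirmed: notched pad tray with gaps in its long sides (crop 130,375), stamp tray (418,377), roll tray (685,378) and carton tray (535,160). The dropper is at (336,146). Next I'll move over the trays for a closer wrist view.

```bash
python3 - <<'E'
from h import *
p=camera_params('wrist');print(np.round(p['camera_matrix'],1).tolist(),np.round(p['pose'],3).tolist())
go([.48,-.26,.36],-90)
E
```

```text
[[356.2, 0.0, 325.4], [0.0, 356.2, 236.5], [0.0, 0.0, 1.0]] [[0.316, -0.916, -0.247, 0.237], [-0.949, -0.305, -0.082, -0.501], [-0.001, 0.26, -0.966, 0.374], [0.0, 0.0, 0.0, 1.0]]
eef [ 0.1739 -0.5214  0.2064] yaw_y -71.56 t 0.1 q6 -0.08
shift norm now-axes [ 0.7462 -0.3027 -0.3068]
twist norm 0.6147 shift after twist [ 0.6121 -0.5232 -0.3068]
```

View pics/pile.png

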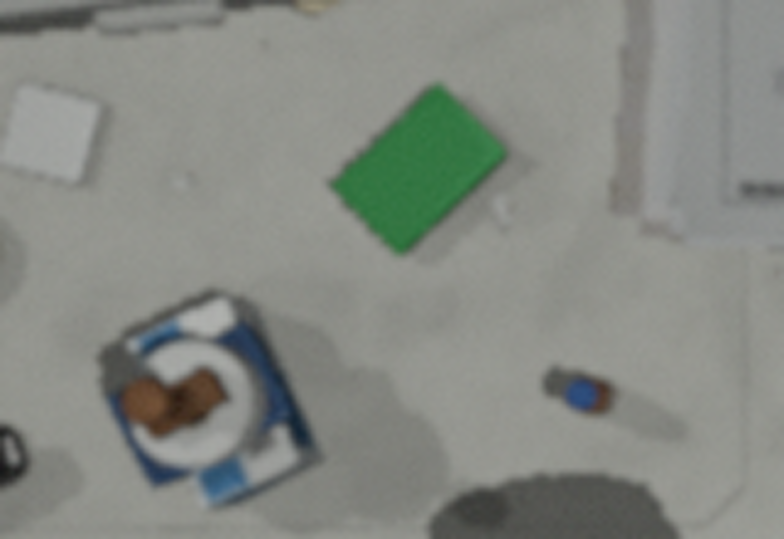

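The crop shows the stamp knob near (148,400) on the white roll, the ink pad and the white and blue carton. The green look-alike at (420,170) is to be left alone, and the vial is at (583,393).

servo_tool --motion '[{"xyz": [0.08,-0.03,-0.045],"twist": 0,"hand": 1},{"xyz": [0.085,-0.035,-0.04],"twist": 0,"hand": 1},{"xyz": [0.085,-0.035,-0.04],"twist": 0,"hand": 1},{"xyz": [0.085,-0.035,-0.04],"twist": 0,"hand": 1},{"xyz": [0.085,-0.035,-0.04],"twist": 0,"hand": 1},{"xyz": [0.085,-0.035,-0.04],"twist": 0,"hand": 1},{"xyz": [0.085,-0.035,-0.04],"twist": 0,"hand": 1},{"xyz": [0.085,-0.035,-0.04],"twist": 0,"hand": 1}]'

```text
t: 0.9
eef_pos: [0.4511, -0.2835, 0.3697]
tool_rot: [-3.101, -0.503, 0.0]
ft_force: [0.5, -0.9, -0.3]
opening: 0.998
finger_force: 0.0
```

```bash
python3 - <<'E'
from h import *
c=camera_params('wrist');im=snapshot('wrist')[:,:,::-1].copy()
s=sense();print(np.abs(s['qvel']).max());c2=camera_params('wrist');print(np.abs(c2['pose']-c['pose']).max())
cv2.imwrite('pics/w1.png',im);np.savez('w1.npz',K=c['camera_matrix'],T=c['pose'])
hsv=cv2.cvtColor(im,cv2.COLOR_BGR2HSV);m=((hsv[...,2]<50)*255).astype('uint8')
for k in cv2.findContours(m,0,1)[0]:
    if cv2.contourArea(k)<400: continue
    k=k[:,0];print(k.mean(0),k.min(0),k.max(0),*rect(ray(c,k,.003)))
go([.45,.3,.33],-90)
E
```

```text
0.1526785465167424
0.005193383139652397
[289.49710025 390.36992543] [  0 290] [639 479] [ 105.1 -387.6] [1215.2  388. ] -71.6
[142.37470167 110.0477327 ] [98 79] [173 135] [472.8   4. ] [99.7 73.2] -68.7
eef [ 0.4555 -0.2801  0.3729] yaw_y -71.38 t 0.95 q6 0.61
shift norm now-axes [ 0.3596 -1.1031  0.0851]
twist norm 0.6206 shift after twist [-0.0114 -1.1602  0.0851]
```

View pics/w1.png

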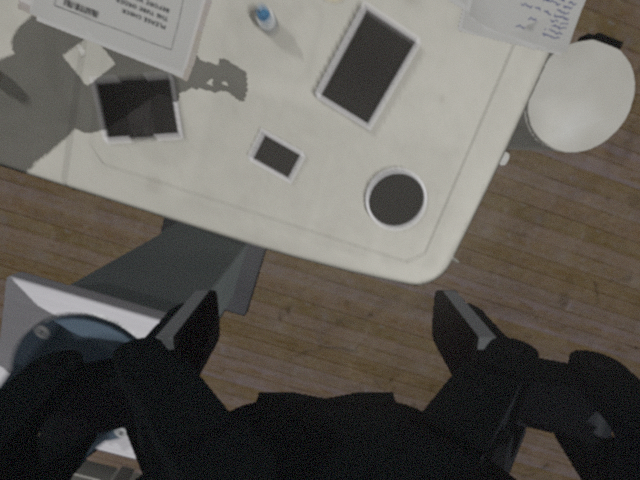

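The view shows the pad tray (140,108), stamp tray (276,156), roll tray (396,198), carton tray (368,66) and dropper (263,15). I'll move to the pile.

servo_tool --motion '[{"xyz": [0.028,-0.09,0.01],"twist": 0,"hand": 1},{"xyz": [0.028,-0.09,0.01],"twist": 0,"hand": 1},{"xyz": [0.028,-0.09,0.01],"twist": 0,"hand": 1},{"xyz": [0.028,-0.09,0.01],"twist": 0,"hand": 1},{"xyz": [0.028,-0.09,0.01],"twist": 0,"hand": 1},{"xyz": [0.028,-0.09,0.01],"twist": 0,"hand": 1},{"xyz": [0.028,-0.09,0.01],"twist": 0,"hand": 1},{"xyz": [0.028,-0.09,0.01],"twist": 0,"hand": 1}]'

```text
t: 1.75
eef_pos: [0.4419, 0.0937, 0.3288]
tool_rot: [-3.101, -0.503, 0.0]
ft_force: [0.6, -0.6, 0.3]
opening: 1.001
finger_force: 0.0
```

servo_tool --motion '[{"xyz": [0.028,-0.09,0.01],"twist": 0,"hand": 1},{"xyz": [0.028,-0.09,0.01],"twist": 0,"hand": 1},{"xyz": [0.028,-0.09,0.01],"twist": 0,"hand": 1},{"xyz": [0.028,-0.09,0.01],"twist": 0,"hand": 1},{"xyz": [0.028,-0.09,0.01],"twist": 0,"hand": 1},{"xyz": [0.028,-0.09,0.01],"twist": 0,"hand": 1},{"xyz": [0,0,0],"twist": 0,"hand": 1},{"xyz": [0,0,0],"twist": 0,"hand": 1}]'

```text
t: 2.55
eef_pos: [0.4363, 0.3749, 0.2982]
tool_rot: [3.1, 0.506, -0.002]
ft_force: [0.1, 0.1, 1.0]
opening: 1.001
finger_force: 0.0
```

```bash
python3 - <<'E'
from h import *
c=camera_params('wrist');im=snapshot('wrist')[:,:,::-1].copy()
s=sense();print(np.abs(s['qvel']).max(),s['eef_pos'])
cv2.imwrite('pics/w2.png',im);np.savez('w2.npz',camera_matrix=c['camera_matrix'],pose=c['pose'])
print(proj(c,[.451,.399,.1]))
print(ray(c,[[320,300]],.1),c['pose'][:3,3])
E
```

```text
0.023140450704560986 [0.43663738 0.37412604 0.29869289]
[[306.85094499 185.65043144]]
[[0.3343244  0.34631477 0.1       ]] [0.49965354 0.3957178  0.4653465 ]
```

View pics/w2.png

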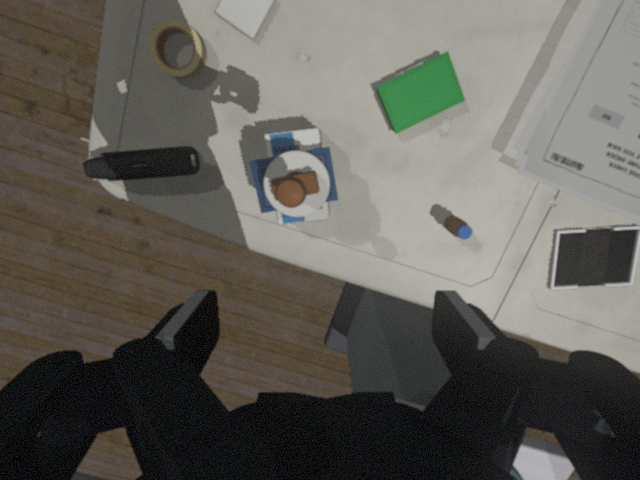

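The wrist view shows the stamp knob at (290,190) with its foot extending to (318,180), the roll around (297,180), the dark blue pad from (252,158) to (337,205), and the carton beneath. I'll zoom in to measure.

```bash
cat > pile.py <<'E'
from h import *
def load(n):
    c=dict(np.load(n+'.npz'));return c,cv2.imread(f'pics/{n}.png')
E
python3 - <<'E'
from pile import *
c,im=load('w2')
cv2.imwrite('pics/w2z.png',cv2.resize(im[120:230,235:355],None,fx=5.4,fy=5.4,interpolation=cv2.INTER_CUBIC))
h=cv2.cvtColor(im,cv2.COLOR_BGR2HSV)
m=((h[...,0]<15)&(h[...,1]>80)&(h[...,2]>40)).astype('uint8')*255
m[:120]=0;m[230:]=0;m[:,:235]=0;m[:,355:]=0
k=max(cv2.findContours(m,0,1)[0],key=cv2.contourArea);
print('brown',cv2.boundingRect(k))
b=((h[...,0]>100)&(h[...,0]<125)&(h[...,1]>90)).astype('uint8')*255
b[:120]=0;b[230:]=0;b[:,:235]=0;b[:,355:]=0
print('blue',cv2.boundingRect(b))
E
```

```text
brown (272, 172, 46, 35)
blue (251, 133, 86, 90)
```

View pics/w2z.png

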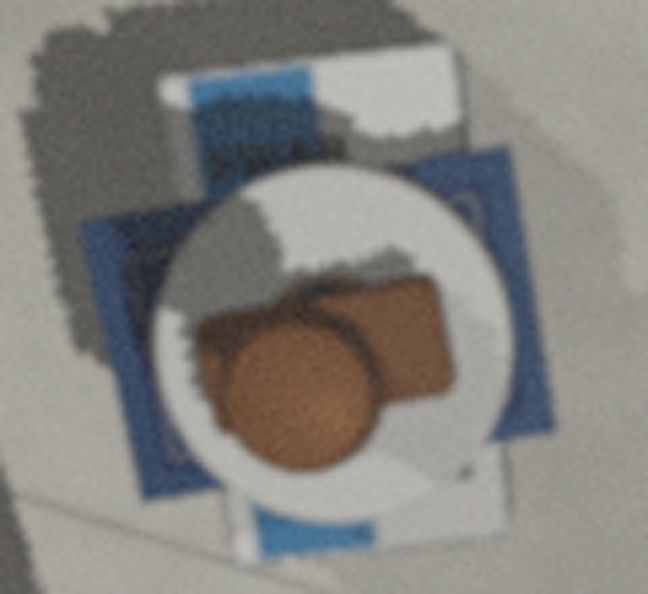

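The enlargement shows the knob at crop (303,393), radius 78, and the foot with corners near (200,325), (435,278) and (452,385). The roll circle is centred at (333,345). The dark blue pad has corners (82,225), (510,148), (555,430), (145,498), and the carton runs (160,75)–(455,45) to (245,560)–(505,525). The pad's size fits, but it lies across the carton rather than along it, so I go by the measurement.

```bash
python3 - <<'E'
from pile import *
c,im=load('w2')
f=lambda L,z: ray(c,(np.array(L)+.5)/5.4-.5+[235,120],z)
print('knob',f([[303,393]],.152))
P=f([[200,325],[435,278],[452,385],[225,430]],.111);print('foot',*rect(P),np.round(P,4).tolist())
print('roll',f([[333,345]],.096))
print('pad',*rect(f([[82,225],[510,148],[555,430],[145,498]],.07)))
print('carton',*rect(f([[160,75],[455,45],[505,525],[245,560]],.052)))
c1=dict(np.load('w1.npz'));c1=dict(camera_matrix=c1['K'],pose=c1['T'])
im=cv2.imread('pics/w1.png');m=((im.max(2)<95)*255).astype('uint8')
for n,(u,v) in dict(pad=(140,108),stamp=(276,156),roll=(396,198),carton=(368,66)).items():
    n_,l=cv2.connectedComponents(m);k=np.argwhere(l==l[v,u])[:,::-1];print(n,len(k),*rect(ray(c1,k,.003)),ray(c1,k,.003).mean(0))
E
```

```text
knob [[0.44778006 0.41023591 0.152     ]]
foot [449.2 409.7] [43.9 19.7] -60.4 [[0.4469, 0.4337, 0.111], [0.4686, 0.3955, 0.111], [0.4511, 0.3865, 0.111], [0.4298, 0.4238, 0.111]]
roll [[0.44912754 0.41008727 0.096     ]]
pad [448.2 414.4] [87.4 57.4] -62.0
carton [451.9 411.8] [103.7  61.2] 26.3
pad 4864 [487.6  10.4] [115.3 108.5] 17.9 [0.47980984 0.00772181 0.003     ]
stamp 937 [ 470.4 -202.2] [55.2 35.5] 79.0 [ 0.4707981  -0.20187051  0.003     ]
roll 2119 [ 466.4 -391.5] [78.6 76.3] -69.7 [ 0.46662836 -0.3911964   0.003     ]
carton 5160 [ 623.3 -287.1] [119.7  75.4] -11.7 [ 0.62494714 -0.28707587  0.003     ]
```

```bash
python3 - <<'E'
from h import *
go([.4483,.410,.133]);
E
```

```text
eef [0.4366 0.3741 0.2987] yaw_y -71.54 t 2.6 q6 1.88
shift norm now-axes [ 0.0451 -0.0608  0.3313]
```

servo_tool --motion '[{"xyz": [0.0225,-0.03,0.02],"twist": 0,"hand": 1},{"xyz": [0.0226,-0.0308,0.04],"twist": 0,"hand": 1},{"xyz": [0,0,0.06],"twist": 0,"hand": 1},{"xyz": [0,0,0.06],"twist": 0,"hand": 1},{"xyz": [0,0,0.06],"twist": 0,"hand": 1},{"xyz": [0,0,0.05],"twist": 0,"hand": 1},{"xyz": [0,0,0.041],"twist": 0,"hand": 1},{"xyz": [0,0,0],"twist": 0,"hand": 1}]'

```text
t: 3.4
eef_pos: [0.4479, 0.4083, 0.1315]
tool_rot: [3.099, 0.5, -0.006]
ft_force: [0.0, -0.3, 0.0]
opening: 1.003
finger_force: 0.0
```

servo_tool --motion '[{"xyz": [0,0,0],"twist": 0,"hand": -1},{"xyz": [0,0,0],"twist": 0,"hand": -1},{"xyz": [0,0,0],"twist": 0,"hand": -1},{"xyz": [0,0,0],"twist": 0,"hand": -1},{"xyz": [0,0,0],"twist": 0,"hand": -1},{"xyz": [0,0,0],"twist": 0,"hand": -1},{"xyz": [0,0,0],"twist": 0,"hand": -1},{"xyz": [0,0,0],"twist": 0,"hand": -1}]' --newtons 30

```text
t: 4.2
eef_pos: [0.4488, 0.411, 0.1343]
tool_rot: [-3.1, -0.503, -0.002]
ft_force: [-1.0, 1.4, 6.3]
opening: 0.239
finger_force: 29.5
```

servo_tool --motion '[{"xyz": [0,0,-0.03],"twist": 0,"hand": -1},{"xyz": [0,0,-0.08],"twist": 0,"hand": -1},{"xyz": [0,0,-0.09],"twist": 0,"hand": -1},{"xyz": [0,0,-0.06],"twist": 0,"hand": -1},{"xyz": [-0.02,0.04,-0.02],"twist": 0,"hand": -1},{"xyz": [-0.035,0.085,0],"twist": 0,"hand": -1},{"xyz": [-0.037,0.087,0],"twist": 0,"hand": -1},{"xyz": [-0.037,0.087,0],"twist": 0,"hand": -1}]'

```text
t: 5.0
eef_pos: [0.434, 0.2467, 0.2743]
tool_rot: [3.101, 0.504, 0.001]
ft_force: [0.0, -1.6, 0.3]
opening: 0.241
finger_force: 29.1
```

servo_tool --motion '[{"xyz": [-0.037,0.087,0],"twist": 0,"hand": -1},{"xyz": [-0.037,0.087,0],"twist": 0,"hand": -1},{"xyz": [-0.037,0.087,0],"twist": 0,"hand": -1},{"xyz": [-0.037,0.087,0],"twist": 0,"hand": -1},{"xyz": [-0.037,0.087,0],"twist": 0,"hand": -1},{"xyz": [-0.037,0.087,0],"twist": 0,"hand": -1},{"xyz": [-0.037,0.087,0],"twist": 0,"hand": -1},{"xyz": [-0.037,0.087,0],"twist": 0,"hand": -1}]'

```text
t: 5.8
eef_pos: [0.4036, -0.1305, 0.2745]
tool_rot: [3.1, 0.503, 0.001]
ft_force: [1.6, -0.1, 0.2]
opening: 0.24
finger_force: 29.1
```

servo_tool --motion '[{"xyz": [-0.03,0.07,0],"twist": 0,"hand": -1},{"xyz": [-0.02,0.04,0],"twist": 0,"hand": -1},{"xyz": [0,0,0],"twist": 0,"hand": -1},{"xyz": [0,0,0],"twist": 0,"hand": -1},{"xyz": [0,0,0],"twist": 0,"hand": -1},{"xyz": [0,0,0],"twist": 0,"hand": -1},{"xyz": [0,0,0],"twist": 0,"hand": -1},{"xyz": [0,0,0],"twist": 0,"hand": -1}]'

```text
t: 6.6
eef_pos: [0.3981, -0.1883, 0.2736]
tool_rot: [3.101, 0.504, 0.0]
ft_force: [0.0, -0.2, 0.1]
opening: 0.239
finger_force: 29.1
```

```bash
cat >> pile.py <<'E'
def shoot(n):
    c=camera_params('wrist');im=snapshot('wrist')[:,:,::-1].copy()
    cv2.imwrite(f'pics/{n}.png',im);np.savez(n+'.npz',camera_matrix=c['camera_matrix'],pose=c['pose'])
    return c,im
def dark(c,im,xy,th=95):
    "dark tray floor near world xy: centre, size, yaw"
    u,v=proj(c,[*xy,.003])[0].round().astype(int);m=((im.max(2)<th)*255).astype('uint8')
    m=cv2.morphologyEx(m,cv2.MORPH_CLOSE,np.ones((5,5)))
    l=cv2.connectedComponents(m)[1];k=np.argwhere(l==l[v,u])[:,::-1]
    q=cv2.convexHull(k.astype(np.int32))[:,0];print((u,v),len(k),k.min(0),k.max(0),*rect(ray(c,q,.003)))
E
python3 - <<'E'
from pile import *
c,im=shoot('w3');print(np.abs(sense()['qvel']).max())
for x in [(.47,-.203),(.466,-.392),(.623,-.288),(.47,.003)]: dark(c,im,x)
go([.47,-.203,.06],79-11.1)
E
```

```text
0.003164201895183389
(np.int64(356), np.int64(143)) 1606 [328 119] [386 171] [ 468.1 -205.1] [59.6 37.3] 79.4
(np.int64(499), np.int64(196)) 3334 [467 165] [532 230] [ 464. -394.] [80.8 78.8] -22.4
(np.int64(475), np.int64(32)) 6927 [418   0] [542 102] [ 622.3 -291.7] [123.   80.4] -11.7
(np.int64(186), np.int64(84)) 7299 [128  46] [247 127] [465.5   4.2] [140.2  86.2] -71.6
eef [ 0.398  -0.1884  0.2736] yaw_y -71.53 t 6.65 q6 0.7
shift norm now-axes [0.1273 0.0733 0.4271]
twist norm 1.3524 shift after twist [ 0.1444 -0.0271  0.4271]
```

View pics/w3.png

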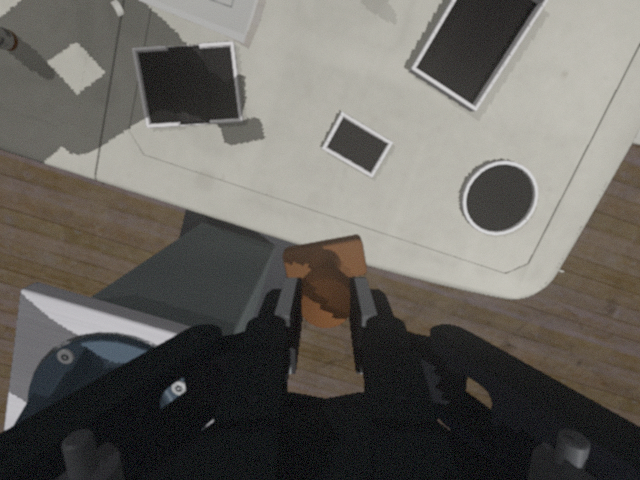

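```bash
python3 - <<'E'
from pile import *
c,im=load('w3')
z=sense()['eef_pos'][2]-.023
h=cv2.cvtColor(im,cv2.COLOR_BGR2HSV)
m=((h[...,0]<15)&(h[...,1]>110)&(h[...,2]>45)).astype('uint8')*255
m[:225]=0;m[300:]=0;m[:,:275]=0;m[:,375:]=0
top=[(u,np.argmax(m[:,u]>0)) for u in range(289,358)]
p=np.polyfit(*np.array(top).T,1);print(p)
for zz in (z,z-.015):
    P=ray(c,[[285,np.polyval(p,285)],[361,np.polyval(p,361)]],zz);d=P[1]-P[0]
    print(np.hypot(*d[:2]),np.degrees(np.arctan2(d[1],d[0])),P)
cv2.imwrite('pics/w3z.png',cv2.resize(im[210:340,255:395],None,fx=4.5,fy=4.5,interpolation=cv2.INTER_CUBIC))
E
```

```text
[-3.14176105e-01  3.51971636e+02]
0.044761223953796996 -53.36620558373778 [[ 0.39103555 -0.16720487  0.25057119]
 [ 0.4177445  -0.20312422  0.25057119]]
0.048289637857522154 -53.366205583737745 [[ 0.38550384 -0.16716404  0.23557119]
 [ 0.41431818 -0.20591482  0.23557119]]
```

View pics/w3z.png

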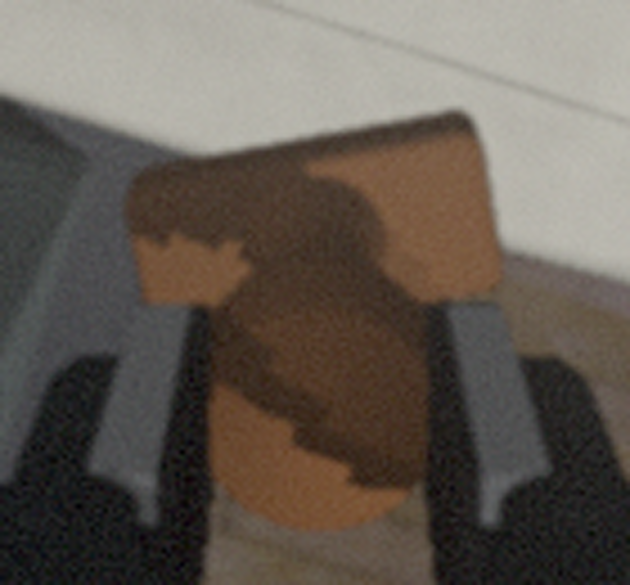

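The foot's front edge runs (130,180)→(470,115), so it still sits about 11° off the finger line and the stamp is upright. Now I'll place it.

servo_tool --motion '[{"xyz": [0,0,0.02],"twist": 0.25,"hand": -1},{"xyz": [0,0,0.04],"twist": 0.28,"hand": -1},{"xyz": [0,0,0.04],"twist": 0.28,"hand": -1},{"xyz": [0,0,0.04],"twist": 0.28,"hand": -1},{"xyz": [0,0,0.04],"twist": 0.254,"hand": -1},{"xyz": [0,0,0],"twist": 0,"hand": -1},{"xyz": [0,0,0],"twist": 0,"hand": -1},{"xyz": [0,0,0],"twist": 0,"hand": -1}]'

```text
t: 7.45
eef_pos: [0.3985, -0.189, 0.1846]
tool_rot: [3.085, -0.591, 0.002]
ft_force: [-0.4, 0.1, -0.6]
opening: 0.236
finger_force: 29.1
```

```bash
python3 - <<'E'
from h import *
go([.468,-.205,.0425],68.2)
E
```

```text
eef [ 0.3985 -0.189   0.1846] yaw_y -111.7 t 7.45 q6 1.4
shift norm now-axes [ 0.1405 -0.0218  0.2845]
twist norm 0.0032 shift after twist [ 0.1405 -0.022   0.2845]
```

servo_tool --motion '[{"xyz": [0.05,-0.008,0],"twist": 0.003,"hand": -1},{"xyz": [0.06,-0.009,0.02],"twist": 0,"hand": -1},{"xyz": [0.0305,-0.005,0.04],"twist": 0,"hand": -1},{"xyz": [0,0,0.06],"twist": 0,"hand": -1},{"xyz": [0,0,0.06],"twist": 0,"hand": -1},{"xyz": [0,0,0.05],"twist": 0,"hand": -1},{"xyz": [0,0,0],"twist": 0,"hand": -1},{"xyz": [0,0,0],"twist": 0,"hand": -1}]'

```text
t: 8.25
eef_pos: [0.4678, -0.2051, 0.0697]
tool_rot: [3.084, -0.597, 0.001]
ft_force: [-0.3, 0.4, -0.3]
opening: 0.239
finger_force: 29.1
```

```bash
python3 - <<'E'
from pile import *
c,im=shoot('w4')
go([.468,-.205,.0425],68.2)
cv2.imwrite('pics/w4z.png',cv2.resize(im[150:390,180:480],None,fx=2.4,fy=2.4,interpolation=cv2.INTER_CUBIC))
E
```

```text
eef [ 0.4681 -0.2052  0.0702] yaw_y -111.92 t 8.3 q6 1.45
shift norm now-axes [-0.0006 -0.0004  0.0553]
twist norm -0.0041 shift after twist [-0.0006 -0.0004  0.0553]
```

View pics/w4z.png

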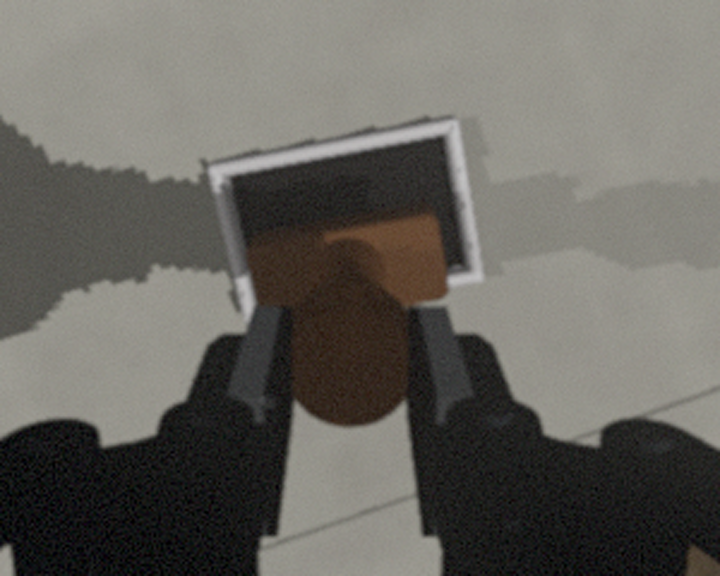

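The foot is parallel to the tray (rim (210,170)–(455,122), foot edge (250,245)–(435,212)), so I'll lower, release and lift.

servo_tool --motion '[{"xyz": [0,0,0.02],"twist": 0,"hand": -1},{"xyz": [0,0,0.02],"twist": 0,"hand": -1},{"xyz": [0,0,0.01],"twist": 0,"hand": -1},{"xyz": [0,0,0.005],"twist": 0,"hand": -1},{"xyz": [0,0,0],"twist": 0,"hand": -1},{"xyz": [0,0,0],"twist": 0,"hand": -1},{"xyz": [0,0,0],"twist": 0,"hand": -1},{"xyz": [0,0,0],"twist": 0,"hand": -1}]'

```text
t: 9.1
eef_pos: [0.4674, -0.2048, 0.0412]
tool_rot: [3.084, -0.599, 0.0]
ft_force: [-0.3, 1.1, 4.6]
opening: 0.24
finger_force: 30.4
```

servo_tool --motion '[{"xyz": [0,0,0],"twist": 0,"hand": 0},{"xyz": [0,0,0],"twist": 0,"hand": 0.5},{"xyz": [0,0,0],"twist": 0,"hand": 1},{"xyz": [0,0,0],"twist": 0,"hand": 1},{"xyz": [0,0,0],"twist": 0,"hand": 1},{"xyz": [0,0,0],"twist": 0,"hand": 1},{"xyz": [0,0,0],"twist": 0,"hand": 1},{"xyz": [0,0,-0.02],"twist": 0,"hand": 1}]'

```text
t: 9.9
eef_pos: [0.4666, -0.2044, 0.0505]
tool_rot: [-3.083, 0.599, 0.003]
ft_force: [0.2, 0.2, 0.9]
opening: 0.995
finger_force: 0.0
```

servo_tool --motion '[{"xyz": [0,0,-0.06],"twist": 0,"hand": 1},{"xyz": [0,0,-0.08],"twist": 0,"hand": 1},{"xyz": [0,0,-0.09],"twist": 0,"hand": 1},{"xyz": [0,0,-0.09],"twist": 0,"hand": 1},{"xyz": [0,0,-0.08],"twist": 0,"hand": 1},{"xyz": [0,0,-0.04],"twist": 0,"hand": 1},{"xyz": [0,0,0],"twist": 0,"hand": 1},{"xyz": [0,0,0],"twist": 0,"hand": 1}]'

```text
t: 10.7
eef_pos: [0.4669, -0.2046, 0.271]
tool_rot: [3.084, -0.599, 0.0]
ft_force: [-0.9, 0.2, -0.2]
opening: 1.001
finger_force: 0.0
```

```bash
python3 - <<'E'
from pile import *
c,im=shoot('w5')
u,v=proj(c,[.468,-.205,.03])[0].astype(int);print(u,v)
cv2.imwrite('pics/w5z.png',cv2.resize(im[max(v-80,0):v+80,u-100:u+100],None,fx=3,fy=3,interpolation=cv2.INTER_CUBIC))
go([.4485,.4105,.25],-71.5)
E
```

```text
325 199
eef [ 0.4667 -0.2045  0.2703] yaw_y -111.97 t 10.75 q6 1.45
shift norm now-axes [-0.4939 -1.127   0.0414]
twist norm -1.3491 shift after twist [ 0.3558 -1.1779  0.0414]
```

View pics/w5z.png

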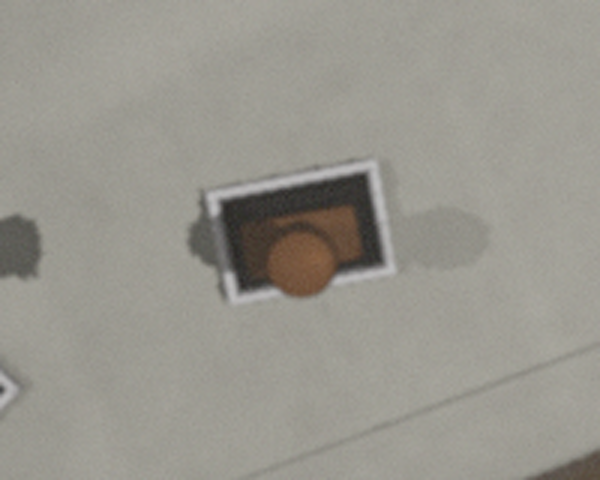

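The stamp sits flat inside its tray, foot (245,220)–(360,270) with the knob above it. Next is the roll: I'll turn the fingers to about 28° so they pass the pad's long sides, then travel.

servo_tool --motion '[{"xyz": [0,0,0],"twist": -0.28,"hand": 1},{"xyz": [0,0,0],"twist": -0.28,"hand": 1},{"xyz": [0,0,0],"twist": -0.28,"hand": 1},{"xyz": [0,0,0],"twist": -0.28,"hand": 1},{"xyz": [0,0,0],"twist": -0.28,"hand": 1},{"xyz": [0,0,0],"twist": -0.28,"hand": 1},{"xyz": [0,0,0],"twist": -0.28,"hand": 1},{"xyz": [0,0,0],"twist": -0.28,"hand": 1}]'

```text
t: 11.55
eef_pos: [0.4667, -0.2045, 0.2696]
tool_rot: [-2.894, -1.216, 0.003]
ft_force: [0.0, -0.2, 0.2]
opening: 1.003
finger_force: 0.0
```

servo_tool --motion '[{"xyz": [0,0,0],"twist": -0.28,"hand": 1},{"xyz": [0,0,0],"twist": -0.28,"hand": 1},{"xyz": [0,0,0],"twist": -0.28,"hand": 1},{"xyz": [0,0,0],"twist": -0.28,"hand": 1},{"xyz": [0,0,0],"twist": -0.28,"hand": 1},{"xyz": [0,0,0],"twist": -0.28,"hand": 1},{"xyz": [0,0,0],"twist": -0.28,"hand": 1},{"xyz": [0,0,0],"twist": -0.19,"hand": 1}]'

```text
t: 12.35
eef_pos: [0.4667, -0.2045, 0.2696]
tool_rot: [-1.799, -2.572, 0.0]
ft_force: [-0.4, 0.8, 0.7]
opening: 1.001
finger_force: 0.0
```

```bash
python3 - <<'E'
from h import *
go([.4485,.38,.25],28)
E
```

```text
eef [ 0.4667 -0.2045  0.2696] yaw_y 20.06 t 12.35 q6 -0.85
shift norm now-axes [1.1104 0.3668 0.0408]
twist norm -0.2648 shift after twist [1.0491 0.5168 0.0408]
```

servo_tool --motion '[{"xyz": [0.0854,0.0282,0],"twist": 0,"hand": 1},{"xyz": [0.0854,0.0282,0],"twist": 0,"hand": 1},{"xyz": [0.0854,0.0282,0],"twist": 0,"hand": 1},{"xyz": [0.0854,0.0282,0],"twist": 0,"hand": 1},{"xyz": [0.0854,0.0282,0],"twist": 0,"hand": 1},{"xyz": [0.0854,0.0282,0],"twist": 0,"hand": 1},{"xyz": [0.0854,0.0282,0],"twist": 0,"hand": 1},{"xyz": [0.0854,0.0282,0],"twist": 0,"hand": 1}]'

```text
t: 13.15
eef_pos: [0.4571, 0.1565, 0.2698]
tool_rot: [-1.807, -2.568, 0.003]
ft_force: [1.2, -0.2, 1.3]
opening: 1.0
finger_force: 0.0
```

servo_tool --motion '[{"xyz": [0.0854,0.0282,0],"twist": 0,"hand": 1},{"xyz": [0.0854,0.0282,0],"twist": 0,"hand": 1},{"xyz": [0.0854,0.0282,0],"twist": 0,"hand": 1},{"xyz": [0.0854,0.0282,0],"twist": 0,"hand": 1},{"xyz": [0.0854,0.0282,0],"twist": 0,"hand": 1},{"xyz": [0,0,0.02],"twist": -0.26,"hand": 1},{"xyz": [0,0,0.02],"twist": 0,"hand": 1},{"xyz": [0,0,0],"twist": 0,"hand": 1}]'

```text
t: 13.95
eef_pos: [0.4515, 0.3786, 0.2485]
tool_rot: [-1.633, -2.682, 0.007]
ft_force: [0.3, -0.8, 0.0]
opening: 1.0
finger_force: 0.0
```

```bash
cat >> pile.py <<'E'
def padblue(c,im,z=.07,near=(.449,.412)):
    "dark-blue pad hull: rect at height z"
    h=cv2.cvtColor(im,cv2.COLOR_BGR2HSV);m=((h[...,0]>103)&(h[...,0]<125)&(h[...,1]>100)&(h[...,2]<150)).astype('uint8')*255
    u,v=proj(c,[*near,z])[0].astype(int);r=np.zeros_like(m);cv2.circle(r,(int(u),int(v)),80,255,-1);m&=r
    m=cv2.morphologyEx(m,cv2.MORPH_OPEN,np.ones((3,3)));return m
E
python3 - <<'E'
from pile import *
c,im=shoot('w6');print(np.abs(sense()['qvel']).max())
u,v=proj(c,[.449,.410,.096])[0].astype(int);print(u,v)
g=cv2.cvtColor(im,cv2.COLOR_BGR2GRAY)
x0,y0=max(u-80,0),max(v-80,0);g=cv2.resize(cv2.GaussianBlur(g[y0:v+80,x0:u+80],(3,3),0),None,fx=4,fy=4)
r=356*.034/(c['pose'][2,3]-.096)*4;print(r/4)
H=cv2.HoughCircles(g,cv2.HOUGH_GRADIENT,1,40,param1=100,param2=30,minRadius=int(r*.93),maxRadius=int(r*1.1))
for q in (H[0][:4] if H is not None else []): print(q/4,ray(c,[(q[:2]+.5)/4-.5+[x0,y0]],.096))
m=padblue(c,im);p=np.argwhere(m)[:,::-1];print('pad',*rect(ray(c,cv2.convexHull(p.astype(np.int32))[:,0],.07)))
cv2.imwrite('pics/w6z.png',cv2.resize(im[y0:v+80,x0:u+80],None,fx=3.5,fy=3.5,interpolation=cv2.INTER_CUBIC))
go([.449,.410,.073],28)
E
```

```text
0.02332377222917773
339 182
37.867003288685865
pad [422.9 440.2] [20.7  4. ] 60.8
eef [0.452  0.3786 0.2497] yaw_y 27.31 t 14.0 q6 0.14
shift norm now-axes [0.0587 0.0244 0.3533]
twist norm -0.0232 shift after twist [0.0584 0.0251 0.3533]
```

View pics/w6z.png

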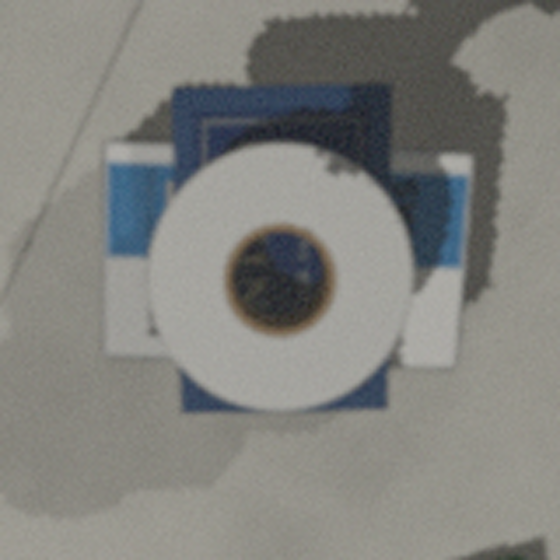

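The roll spans (148–413, 141–409) with its centre at (280,275), the pad's long sides run vertical here, and the carton lies across. The fingers close along the image's horizontal, clear of the pad's edges. Grasping the roll.

servo_tool --motion '[{"xyz": [0.03,0.012,0.02],"twist": -0.023,"hand": 1},{"xyz": [0.0297,0.0125,0.05],"twist": 0,"hand": 1},{"xyz": [0,0,0.08],"twist": 0,"hand": 1},{"xyz": [0,0,0.08],"twist": 0,"hand": 1},{"xyz": [0,0,0.06],"twist": 0,"hand": 1},{"xyz": [0,0,0.05],"twist": 0,"hand": 1},{"xyz": [0,0,0.033],"twist": 0,"hand": 1},{"xyz": [0,0,0],"twist": 0,"hand": 1}]'

```text
t: 14.8
eef_pos: [0.4483, 0.411, 0.0622]
tool_rot: [-1.614, -2.693, 0.006]
ft_force: [-0.3, -0.6, -0.0]
opening: 1.0
finger_force: 0.0
```

servo_tool --motion '[{"xyz": [0,0,0],"twist": 0,"hand": 0.8},{"xyz": [0,0,0],"twist": 0,"hand": 0.6},{"xyz": [0,0,0],"twist": 0,"hand": 0.4},{"xyz": [0,0,0],"twist": 0,"hand": 0.2},{"xyz": [0,0,0],"twist": 0,"hand": -1},{"xyz": [0,0,0],"twist": 0,"hand": -1},{"xyz": [0,0,0],"twist": 0,"hand": -1},{"xyz": [0,0,0],"twist": 0,"hand": -1}]' --newtons 25

```text
t: 15.6
eef_pos: [0.4498, 0.4129, 0.0705]
tool_rot: [1.613, 2.695, 0.006]
ft_force: [-15.6, -9.9, 48.7]
opening: 0.443
finger_force: 23.9
```

servo_tool --motion '[{"xyz": [0,0,-0.01],"twist": 0,"hand": -1},{"xyz": [0,0,-0.03],"twist": 0,"hand": -1},{"xyz": [0,0,-0.06],"twist": 0,"hand": -1},{"xyz": [0,0,-0.08],"twist": 0,"hand": -1},{"xyz": [0,0,-0.08],"twist": 0,"hand": -1},{"xyz": [0,0,-0.06],"twist": 0,"hand": -1},{"xyz": [0,0,-0.02],"twist": 0,"hand": -1},{"xyz": [0,0,0],"twist": 0,"hand": -1}]'

```text
t: 16.4
eef_pos: [0.4496, 0.4121, 0.2363]
tool_rot: [1.613, 2.695, 0.004]
ft_force: [-0.3, 0.1, 0.9]
opening: -0.002
finger_force: 0.0
```

```bash
python3 - <<'E'
from pile import *
c,im=shoot('w7')
go([.46,-.33,.25],-61)
print(sense()['opening'])
E
```

```text
eef [0.4491 0.4116 0.2345] yaw_y 28.21 t 16.45 q6 0.17
shift norm now-axes [-1.3173 -0.682  -0.0311]
twist norm 2.9737 shift after twist [-0.7     1.3078 -0.0311]
0.0005978853998491558
```

```bash
python3 - <<'E'
from pile import *
c,im=load('w7')
s=snapshot('scene')[:,:,::-1];cv2.imwrite('pics/s1.png',s);t=snapshot('top')[:,:,::-1];cv2.imwrite('pics/t1.png',t)
u,v=proj(c,[.449,.410,.08])[0].astype(int);x0,y0=max(u-100,0),max(v-100,0);print(u,v,x0,y0)
A=cv2.resize(im[y0:y0+200,x0:x0+200],(480,480),interpolation=cv2.INTER_CUBIC)
B=cv2.resize(s[290:410,160:280],(320,320),interpolation=cv2.INTER_CUBIC)
D=cv2.resize(t[230:310,140:220],(320,320)[:2],interpolation=cv2.INTER_CUBIC)[:, :]
M=np.zeros((600,800,3),np.uint8);M[:480,:480]=A;M[:300,480:]=B[:300];M[300:,480:]=D[10:310]
cv2.imwrite('pics/m1.png',M)
E
```

```text
322 214 222 114
```

View pics/m1.png

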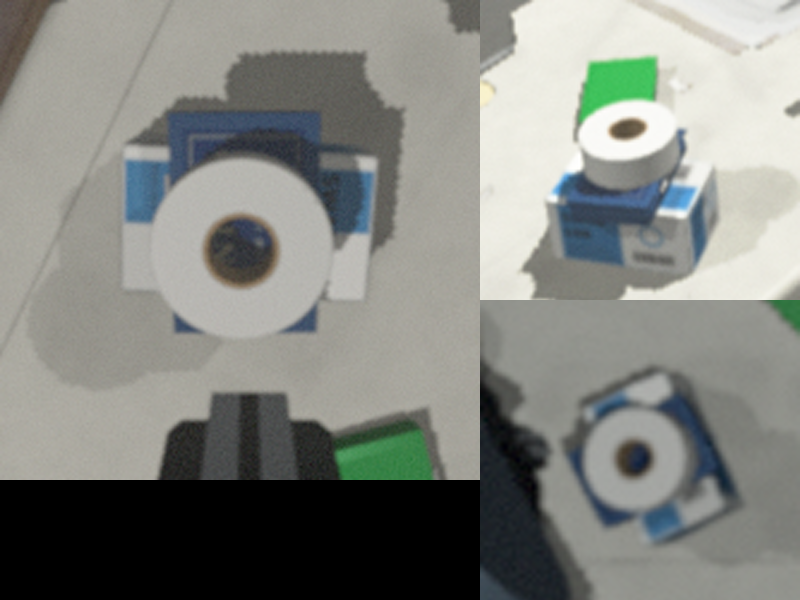

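The montage shows the roll still flat on the pad, centre (242,247). The pad corners are (168,112), (320,110), (316,332), (175,332), and nothing has fallen. The fingertips sit about 18 mm farther back than I assumed: the tip pixels at both openings agree on this. The grip caught only the roll's top edge and slipped off, so I'll re-measure and grip lower.

```bash
python3 - <<'E'
from pile import *
c,im=load('w7')
f=lambda L,z: ray(c,(np.array(L)+.5)/2.4-.5+[222,114],z)
print('roll',f([[242,247.5]],.096))
print('pad',*rect(f([[168,112],[320,110],[316,332],[175,332]],.07)))
print('carton',*rect(f([[123,145],[378,157],[365,300],[122,290]],.052)))
P=f([[152,247],[333,247]],.096);print(np.hypot(*(P[1]-P[0])[:2]))
go([*f([[242,247.5]],.096)[0][:2],.046],28)
E
```

```text
roll [[0.44827751 0.41143769 0.096     ]]
pad [447.4 415. ] [88.9 58.1] -61.6
carton [449.9 412.8] [104.  61.] 25.6
0.06645558161491223
eef [0.4487 0.4113 0.233 ] yaw_y 28.21 t 16.55 q6 0.17
shift norm now-axes [8.00e-04 3.00e-04 3.74e-01]
twist norm 0.0071 shift after twist [8.00e-04 3.00e-04 3.74e-01]
```

servo_tool --motion '[{"xyz": [0,0,0],"twist": 0,"hand": 1},{"xyz": [0,0,0],"twist": 0,"hand": 1},{"xyz": [0,0,0],"twist": 0,"hand": 1},{"xyz": [0,0,0],"twist": 0,"hand": 1},{"xyz": [0,0,0.02],"twist": 0,"hand": 1},{"xyz": [0,0,0.05],"twist": 0,"hand": 1},{"xyz": [0,0,0.06],"twist": 0,"hand": 1},{"xyz": [0,0,0.06],"twist": 0,"hand": 1}]'

```text
t: 17.35
eef_pos: [0.4491, 0.4116, 0.138]
tool_rot: [1.613, 2.696, 0.0]
ft_force: [1.1, 0.7, -1.3]
opening: 1.001
finger_force: 0.0
```

servo_tool --motion '[{"xyz": [0,0,0.06],"twist": 0,"hand": 1},{"xyz": [0,0,0.05],"twist": 0,"hand": 1},{"xyz": [0,0,0.04],"twist": 0,"hand": 1},{"xyz": [0,0,0.024],"twist": 0,"hand": 1},{"xyz": [0,0,0.01],"twist": 0,"hand": 1},{"xyz": [0,0,0],"twist": 0,"hand": 1},{"xyz": [0,0,0],"twist": 0,"hand": 1},{"xyz": [0,0,0],"twist": 0,"hand": 1}]'

```text
t: 18.15
eef_pos: [0.4497, 0.4121, 0.0485]
tool_rot: [1.613, 2.695, 0.002]
ft_force: [0.7, -0.3, -0.7]
opening: 0.999
finger_force: 0.0
```

servo_tool --motion '[{"xyz": [0,0,0],"twist": 0,"hand": 0.8},{"xyz": [0,0,0],"twist": 0,"hand": 0.6},{"xyz": [0,0,0],"twist": 0,"hand": 0.5},{"xyz": [0,0,0],"twist": 0,"hand": 0.5},{"xyz": [0,0,0],"twist": 0,"hand": 0.5},{"xyz": [0,0,0],"twist": 0,"hand": 0.5},{"xyz": [0,0,0],"twist": 0,"hand": 0.5},{"xyz": [0,0,0],"twist": 0,"hand": 0.5}]' --newtons 25

```text
t: 18.95
eef_pos: [0.4493, 0.4118, 0.0483]
tool_rot: [1.613, 2.696, 0.001]
ft_force: [-2.0, -1.3, 6.5]
opening: 0.777
finger_force: 27.4
```

servo_tool --motion '[{"xyz": [0,0,-0.01],"twist": 0,"hand": 0.2},{"xyz": [0,0,-0.03],"twist": 0,"hand": 0.2},{"xyz": [0,0,-0.06],"twist": 0,"hand": 0.2},{"xyz": [0,0,-0.08],"twist": 0,"hand": 0.2},{"xyz": [0,0,-0.08],"twist": 0,"hand": 0.2},{"xyz": [0,0,-0.04],"twist": 0,"hand": 0.2},{"xyz": [0,0,0],"twist": 0,"hand": 0.2},{"xyz": [0,0,0],"twist": 0,"hand": 0.2}]'

```text
t: 19.75
eef_pos: [0.4491, 0.4116, 0.1977]
tool_rot: [1.613, 2.696, 0.0]
ft_force: [-0.3, -1.5, -1.7]
opening: 0.773
finger_force: 28.5
```

```bash
python3 - <<'E'
from pile import *
s=sense();print(s['opening'],s['finger_force'])
shoot('w8');go([.464,-.3935,.2])
E
```

```text
0.7733577212120097 28.47651907159161
eef [0.4488 0.4114 0.1967] yaw_y 28.22 t 19.8 q6 0.17
shift norm now-axes [-1.4328 -0.7343 -0.0051]
```

servo_tool --motion '[{"xyz": [-0.06,-0.031,0],"twist": 0,"hand": 0.2},{"xyz": [-0.0843,-0.0432,0],"twist": 0,"hand": 0.2},{"xyz": [-0.0843,-0.0432,0],"twist": 0,"hand": 0.2},{"xyz": [-0.0843,-0.0432,0],"twist": 0,"hand": 0.2},{"xyz": [-0.0843,-0.0432,0],"twist": 0,"hand": 0.2},{"xyz": [-0.0843,-0.0432,0],"twist": 0,"hand": 0.2},{"xyz": [-0.0843,-0.0432,0],"twist": 0,"hand": 0.2},{"xyz": [-0.0843,-0.0432,0],"twist": 0,"hand": 0.2}]'

```text
t: 20.6
eef_pos: [0.455, 0.0447, 0.1965]
tool_rot: [-1.612, -2.695, 0.002]
ft_force: [1.2, 0.6, -0.8]
opening: 0.773
finger_force: 28.5
```

servo_tool --motion '[{"xyz": [-0.0843,-0.0432,0],"twist": 0,"hand": 0.2},{"xyz": [-0.0843,-0.0432,0],"twist": 0,"hand": 0.2},{"xyz": [-0.0843,-0.0432,0],"twist": 0,"hand": 0.2},{"xyz": [-0.0843,-0.0432,0],"twist": 0,"hand": 0.2},{"xyz": [-0.0843,-0.0432,0],"twist": 0,"hand": 0.2},{"xyz": [-0.0843,-0.0432,0],"twist": 0,"hand": 0.2},{"xyz": [-0.0843,-0.0432,0],"twist": 0,"hand": 0.2},{"xyz": [-0.06,-0.031,0],"twist": 0,"hand": 0.2}]'

```text
t: 21.4
eef_pos: [0.4619, -0.3211, 0.196]
tool_rot: [-1.614, -2.693, -0.0]
ft_force: [0.5, 0.2, -0.9]
opening: 0.779
finger_force: 28.5
```

servo_tool --motion '[{"xyz": [-0.04,-0.02,0],"twist": 0,"hand": 0.2},{"xyz": [0,0,0],"twist": 0,"hand": 0.2},{"xyz": [0,0,0.04],"twist": 0,"hand": 0.2},{"xyz": [0,0,0.06],"twist": 0,"hand": 0.2},{"xyz": [0,0,0.06],"twist": 0,"hand": 0.2},{"xyz": [0,0,0.05],"twist": 0,"hand": 0.2},{"xyz": [0,0,0.03],"twist": 0,"hand": 0.2},{"xyz": [0,0,0],"twist": 0,"hand": 0.2}]'

```text
t: 22.2
eef_pos: [0.4625, -0.3396, 0.0754]
tool_rot: [-1.61, -2.693, -0.001]
ft_force: [-0.5, -1.0, -0.4]
opening: 0.777
finger_force: 28.5
```

```bash
python3 - <<'E'
from pile import *
c,im=shoot('w9');go([.464,-.3935,-.0155])
u,v=proj(c,[.464,-.3935,.003])[0];print(u,v,sense()['opening'])
E
```

```text
eef [ 0.4633 -0.3404  0.077 ] yaw_y 28.24 t 22.25 q6 -1.21
shift norm now-axes [-0.0946 -0.0489  0.1849]
291.7969083214211 301.10956582273485 0.7756993953242386
```

servo_tool --motion '[{"xyz": [-0.04,-0.02,0],"twist": 0,"hand": 0.2},{"xyz": [-0.04,-0.02,0],"twist": 0,"hand": 0.2},{"xyz": [-0.0146,-0.0089,0],"twist": 0,"hand": 0.2},{"xyz": [0,0,0.04],"twist": 0,"hand": 0.2},{"xyz": [0,0,0.04],"twist": 0,"hand": 0.2},{"xyz": [0,0,0.03],"twist": 0,"hand": 0.2},{"xyz": [0,0,0],"twist": 0,"hand": 0.2},{"xyz": [0,0,0],"twist": 0,"hand": 0.2}]'

```text
t: 23.05
eef_pos: [0.4646, -0.3943, 0.0232]
tool_rot: [1.612, 2.696, -0.0]
ft_force: [-0.1, 0.4, 0.1]
opening: 0.777
finger_force: 28.5
```

```bash
python3 - <<'E'
from pile import *
c,im=shoot('w10');go([.464,-.3935,-.0155]);s=sense();print(s['ft_force'])
# rim check: fit dark floor + rim visible pixels
m=(im.max(2)<70)
u,v=proj(c,[.464,-.3935,.003])[0];print(u,v)
# bright rim ring pixels: radius 42..46 at z .008 predicted; report brightness vs radius by sector
for a in range(0,360,45):
    r=np.arange(.034,.056,.002);P=np.c_[.464+r*np.cos(np.radians(a)),-.3935+r*np.sin(np.radians(a)),np.full(len(r),.006)]
    q=proj(c,P).round().astype(int);ok=(q>=0).all(1)&(q[:,0]<640)&(q[:,1]<480)
    print(a,[int(im[y,x].max()) if o else -1 for (x,y),o in zip(q,ok)])
E
```

```text
eef [ 0.4648 -0.3946  0.0236] yaw_y 28.23 t 23.1 q6 -1.27
shift norm now-axes [ 0.0028 -0.0005  0.0781]
[-0.2838969   0.12112322 -0.96664939]
324.1164473076201 260.0527555834285
0 [96, 95, 94, 94, 95, 96, 95, 97, 90, 96, 77]
45 [53, 32, 23, 8, 66, 96, 108, 88, 84, 80, 84]
90 [26, 36, 27, 32, 36, 102, 113, 81, 75, 79, 84]
135 [44, 30, 40, 38, 50, 104, 109, 86, 91, 83, 85]
180 [46, 47, 50, 43, 103, 188, 154, 162, 161, 161, 165]
225 [175, 144, 99, 95, 96, 97, 93, 58, 39, 55, 61]
270 [62, 65, 66, 62, 73, 124, 163, 171, 169, 170, 172]
315 [48, 52, 58, 47, 49, 59, 55, 58, 54, 72, 114]
```

servo_tool --motion '[{"xyz": [0.002,0,0.02],"twist": 0,"hand": 0.2},{"xyz": [0,0,0.02],"twist": 0,"hand": 0.2},{"xyz": [0,0,0.015],"twist": 0,"hand": 0.2},{"xyz": [0,0,0.01],"twist": 0,"hand": 0.2},{"xyz": [0,0,0.008],"twist": 0,"hand": 0.2},{"xyz": [0,0,0.005],"twist": 0,"hand": 0.2},{"xyz": [0,0,0],"twist": 0,"hand": 0.2},{"xyz": [0,0,0],"twist": 0,"hand": 0.2}]'

```text
t: 23.9
eef_pos: [0.464, -0.3936, -0.0163]
tool_rot: [1.613, 2.696, -0.0]
ft_force: [-0.3, -0.5, -0.9]
opening: 0.777
finger_force: 28.5
```

servo_tool --motion '[{"xyz": [0,0,0.002],"twist": 0,"hand": 0.2},{"xyz": [0,0,0],"twist": 0,"hand": 0.65},{"xyz": [0,0,0],"twist": 0,"hand": 0.8},{"xyz": [0,0,0],"twist": 0,"hand": 1},{"xyz": [0,0,0],"twist": 0,"hand": 1},{"xyz": [0,0,0],"twist": 0,"hand": 1},{"xyz": [0,0,-0.01],"twist": 0,"hand": 1},{"xyz": [0,0,-0.03],"twist": 0,"hand": 1}]'

```text
t: 24.7
eef_pos: [0.4633, -0.3929, 0.0022]
tool_rot: [-1.612, -2.694, -0.001]
ft_force: [-0.3, -0.7, 0.1]
opening: 1.002
finger_force: 0.0
```

servo_tool --motion '[{"xyz": [0,0,-0.06],"twist": 0,"hand": 1},{"xyz": [0,0,-0.08],"twist": 0,"hand": 1},{"xyz": [0,0,-0.09],"twist": 0,"hand": 1},{"xyz": [0,0,-0.09],"twist": 0,"hand": 1},{"xyz": [0,0,-0.09],"twist": 0,"hand": 1},{"xyz": [0,0,-0.06],"twist": 0,"hand": 1},{"xyz": [0,0,0],"twist": 0,"hand": 1},{"xyz": [0,0,0],"twist": 0,"hand": 1}]'

```text
t: 25.5
eef_pos: [0.4638, -0.3934, 0.2386]
tool_rot: [1.612, 2.695, -0.001]
ft_force: [-0.4, 0.2, -0.7]
opening: 0.996
finger_force: 0.0
```

```bash
python3 - <<'E'
from pile import *
c,im=shoot('w11');go([.45,.38,.25],28)
g=cv2.resize(cv2.cvtColor(im,cv2.COLOR_BGR2GRAY),None,fx=3,fy=3,interpolation=cv2.INTER_CUBIC)
u,v=proj(c,[.464,-.3935,.029])[0];print('exp',u,v)
# bright blob of roll top vs dark gap
m=(im.max(2)>100).astype('uint8')
l=cv2.connectedComponents(m)[1]
r0=356*.034/(c['pose'][2,3]-.029);print(r0)
for a in range(0,360,45):
    r=np.arange(.006,.052,.003);P=np.c_[.464+r*np.cos(np.radians(a)),-.3935+r*np.sin(np.radians(a)),np.where(r<.035,.029,.006)]
    q=proj(c,P).round().astype(int);print(a,[int(im[y,x].max()) if 0<=x<640 and 0<=y<480 else -1 for x,y in q])
E
```

```text
eef [ 0.4635 -0.3931  0.2373] yaw_y 28.21 t 25.55 q6 -1.27
shift norm now-axes [ 1.3752  0.7072 -0.0246]
twist norm 0.0071 shift after twist [ 1.3778  0.7021 -0.0246]
exp 324.8263286831588 203.3514342909021
32.128512329937756
0 [51, 57, 92, 152, 178, 176, 177, 176, 176, 169, 175, 96, 152, 184, 157, 164]
45 [57, 58, 103, 161, 176, 176, 174, 175, 176, 146, 51, 52, 99, 183, 101, 150]
90 [58, 59, 127, 178, 175, 178, 179, 176, 179, 148, 55, 53, 70, 190, 122, 153]
135 [61, 55, 107, 174, 179, 178, 175, 175, 177, 124, 51, 60, 94, 189, 129, 162]
180 [53, 57, 116, 177, 175, 177, 175, 178, 179, 132, 61, 62, 137, 178, 159, 169]
225 [56, 57, 111, 169, 179, 177, 176, 178, 178, 147, 170, 64, 127, 173, 149, 150]
270 [57, 72, 86, 151, 179, 178, 179, 175, 179, 170, 177, 172, 168, 163, 153, 150]
315 [49, 62, 79, 164, 179, 177, 178, 177, 178, 174, 173, 167, 172, 161, 158, 160]
```

The roll lies centred in its tray: uniform bright ring, dark gap and rim on all visible sides. Back to the pile for the ink pad.

servo_tool --motion '[{"xyz": [0.081,0.0416,0],"twist": 0,"hand": 1},{"xyz": [0.081,0.0416,0],"twist": 0,"hand": 1},{"xyz": [0.081,0.0416,0],"twist": 0,"hand": 1},{"xyz": [0.081,0.0416,0],"twist": 0,"hand": 1},{"xyz": [0.081,0.0416,0],"twist": 0,"hand": 1},{"xyz": [0.081,0.0416,0],"twist": 0,"hand": 1},{"xyz": [0.081,0.0416,0],"twist": 0,"hand": 1},{"xyz": [0.081,0.0416,0],"twist": 0,"hand": 1}]'

```text
t: 26.35
eef_pos: [0.4562, -0.0274, 0.2365]
tool_rot: [-1.612, -2.694, 0.001]
ft_force: [1.1, -0.4, 0.4]
opening: 0.997
finger_force: 0.0
```

servo_tool --motion '[{"xyz": [0.081,0.0416,0],"twist": 0,"hand": 1},{"xyz": [0.081,0.0416,0],"twist": 0,"hand": 1},{"xyz": [0.081,0.0416,0],"twist": 0,"hand": 1},{"xyz": [0.081,0.0416,0],"twist": 0,"hand": 1},{"xyz": [0.081,0.0416,0],"twist": 0,"hand": 1},{"xyz": [0.081,0.0416,0],"twist": 0,"hand": 1},{"xyz": [0.081,0.0416,0],"twist": 0,"hand": 1},{"xyz": [0.081,0.0416,0],"twist": 0,"hand": 1}]'

```text
t: 27.15
eef_pos: [0.4497, 0.3365, 0.2362]
tool_rot: [-1.612, -2.695, 0.004]
ft_force: [0.6, -1.0, 0.2]
opening: 0.999
finger_force: 0.0
```

servo_tool --motion '[{"xyz": [0.05,0.026,0],"twist": 0,"hand": 1},{"xyz": [0.02,0.01,0],"twist": 0,"hand": 1},{"xyz": [0,0,0],"twist": 0,"hand": 1},{"xyz": [0,0,0],"twist": 0,"hand": 1},{"xyz": [0,0,0],"twist": 0,"hand": 1},{"xyz": [0,0,0],"twist": 0,"hand": 1},{"xyz": [0,0,0],"twist": 0,"hand": 1},{"xyz": [0,0,0],"twist": 0,"hand": 1}]'

```text
t: 27.95
eef_pos: [0.4502, 0.3739, 0.2377]
tool_rot: [1.614, 2.695, 0.0]
ft_force: [0.1, 0.1, 1.0]
opening: 1.001
finger_force: 0.0
```

```bash
cat > seg.py <<'E'
from pile import *
import sys
c,im=shoot(sys.argv[1]);h=cv2.cvtColor(im,cv2.COLOR_BGR2HSV)
u,v=proj(c,[.448,.414,.07])[0].astype(int);print(u,v)
ctr=np.median(h[v-15:v+15,u-15:u+15].reshape(-1,3),0);print('centre hsv',ctr)
for du in range(-70,71,7): print(h[v,u+du].tolist() if 0<=u+du<640 else None,end=' ')
E
python3 seg.py w12; python3 -c "
from h import *
go([.4475,.4145,.1],28.3)"
```

```text
343 172
centre hsv [110. 112.  82.]
[21, 18, 141] [33, 18, 141] [21, 18, 139] [106, 24, 157] [100, 42, 139] [101, 68, 128] [108, 101, 98] [110, 87, 82] [114, 42, 90] [27, 21, 121] [109, 134, 82] [109, 50, 86] [109, 158, 68] [111, 103, 79] [105, 125, 90] [103, 96, 72] [101, 150, 134] [102, 136, 137] [26, 24, 84] [24, 17, 150] [27, 17, 149] eef [0.4501 0.374  0.2377] yaw_y 28.19 t 28.0 q6 0.12
shift norm now-axes [0.0739 0.0336 0.2753]
twist norm -0.0035 shift after twist [0.0738 0.0337 0.2753]
```

```bash
python3 - <<'E'
from pile import *
c,im=load('w12');h=cv2.cvtColor(cv2.bilateralFilter(im,5,30,3),cv2.COLOR_BGR2HSV)
u,v=proj(c,[.448,.414,.07])[0].astype(int)
for lo,s in((104,70),(105,80),(106,80),(107,90)):
    m=((h[...,0]>=lo)&(h[...,0]<122)&(h[...,1]>s)&(h[...,2]<130)).astype('uint8')*255
    r=np.zeros_like(m);cv2.circle(r,(int(u),int(v)),85,255,-1);m&=r
    m=cv2.morphologyEx(m,cv2.MORPH_OPEN,np.ones((3,3)));m=cv2.morphologyEx(m,cv2.MORPH_CLOSE,np.ones((9,9)));m=cv2.morphologyEx(m,cv2.MORPH_OPEN,np.ones((13,13)))
    k=max(cv2.findContours(m,0,1)[0],key=cv2.contourArea)[:,0];b=cv2.boundingRect(k);print(lo,b,cv2.contourArea(k),*rect(ray(c,k,.07)))
E
```

```text
104 (312, 123, 69, 95) 5882.5 [450.2 416. ] [86.1 63.2] -61.8
105 (312, 123, 66, 95) 5743.5 [448.9 415.3] [86.1 60. ] -61.8
106 (312, 123, 64, 95) 5697.5 [448.2 414.9] [86.1 58.4] -61.8
107 (313, 123, 62, 95) 5204.0 [448.1 414.8] [86.1 56.9] -61.9
```

servo_tool --motion '[{"xyz": [0.04,0.018,0.02],"twist": 0,"hand": 1},{"xyz": [0.0343,0.017,0.05],"twist": 0,"hand": 1},{"xyz": [0,0,0.08],"twist": 0,"hand": 1},{"xyz": [0,0,0.08],"twist": 0,"hand": 1},{"xyz": [0,0,0.06],"twist": 0,"hand": 1},{"xyz": [0,0,0.05],"twist": 0,"hand": 1},{"xyz": [0,0,0.03],"twist": 0,"hand": 1},{"xyz": [0,0,0.015],"twist": 0,"hand": 1}]'

```text
t: 28.8
eef_pos: [0.4476, 0.415, 0.044]
tool_rot: [-1.613, -2.696, 0.002]
ft_force: [0.0, 0.1, 0.5]
opening: 0.997
finger_force: 0.0
```

servo_tool --motion '[{"xyz": [0,0,0.01],"twist": 0,"hand": 1},{"xyz": [0,0,0.008],"twist": 0,"hand": 1},{"xyz": [0,0,0.005],"twist": 0,"hand": 1},{"xyz": [0,0,0.005],"twist": 0,"hand": 1},{"xyz": [0,0,0],"twist": 0,"hand": 1},{"xyz": [0,0,0],"twist": 0,"hand": 1},{"xyz": [0,0,0],"twist": 0,"hand": 1},{"xyz": [0,0,0],"twist": 0,"hand": 1}]'

```text
t: 29.6
eef_pos: [0.4479, 0.4153, 0.0312]
tool_rot: [1.613, 2.696, 0.0]
ft_force: [-0.5, -0.0, 0.2]
opening: 1.0
finger_force: 0.0
```

servo_tool --motion '[{"xyz": [0,0,0],"twist": 0,"hand": 0.8},{"xyz": [0,0,0],"twist": 0,"hand": 0.6},{"xyz": [0,0,0],"twist": 0,"hand": 0.45},{"xyz": [0,0,0],"twist": 0,"hand": 0.35},{"xyz": [0,0,0],"twist": 0,"hand": 0.3},{"xyz": [0,0,0],"twist": 0,"hand": 0.3},{"xyz": [0,0,0],"twist": 0,"hand": 0.3},{"xyz": [0,0,0],"twist": 0,"hand": 0.3}]' --newtons 25

```text
t: 30.4
eef_pos: [0.4479, 0.4153, 0.0313]
tool_rot: [1.613, 2.696, 0.0]
ft_force: [-0.9, -2.2, 4.9]
opening: 0.68
finger_force: 27.1
```

servo_tool --motion '[{"xyz": [0,0,-0.01],"twist": 0,"hand": 0.1},{"xyz": [0,0,-0.03],"twist": 0,"hand": 0.1},{"xyz": [0,0,-0.06],"twist": 0,"hand": 0.1},{"xyz": [0,0,-0.08],"twist": 0,"hand": 0.1},{"xyz": [0,0,-0.08],"twist": 0,"hand": 0.1},{"xyz": [0,0,-0.06],"twist": 0,"hand": 0.1},{"xyz": [0,0,-0.02],"twist": 0,"hand": 0.1},{"xyz": [-0.04,-0.016,0],"twist": 0,"hand": 0.1}]'

```text
t: 31.2
eef_pos: [0.4505, 0.3953, 0.2029]
tool_rot: [1.61, 2.696, 0.005]
ft_force: [0.4, -0.9, -1.0]
opening: 0.679
finger_force: 27.2
```

servo_tool --motion '[{"xyz": [-0.0887,-0.0358,0],"twist": 0,"hand": 0.1},{"xyz": [-0.0887,-0.0358,0],"twist": 0,"hand": 0.1},{"xyz": [-0.0887,-0.0358,0],"twist": 0,"hand": 0.1},{"xyz": [-0.0887,-0.0358,0],"twist": 0,"hand": 0.1},{"xyz": [-0.0887,-0.0358,0],"twist": 0,"hand": 0.1},{"xyz": [-0.0887,-0.0358,0],"twist": 0,"hand": 0.1},{"xyz": [-0.0887,-0.0358,0],"twist": 0,"hand": 0.1},{"xyz": [-0.0887,-0.0358,0],"twist": 0,"hand": 0.1}]'

```text
t: 32.0
eef_pos: [0.4913, 0.0116, 0.2007]
tool_rot: [-1.612, -2.695, 0.0]
ft_force: [1.3, 1.3, -0.4]
opening: 0.68
finger_force: 27.2
```

servo_tool --motion '[{"xyz": [-0.0887,-0.0358,0],"twist": 0,"hand": 0.1},{"xyz": [-0.04,-0.016,0],"twist": 0,"hand": 0.1},{"xyz": [0,0,0],"twist": 0,"hand": 0.1},{"xyz": [0,0,0],"twist": 0,"hand": 0.1},{"xyz": [0,0,0],"twist": 0,"hand": 0.1},{"xyz": [0,0,0],"twist": 0,"hand": 0.1},{"xyz": [0,0,0],"twist": 0,"hand": 0.1},{"xyz": [0,0,0],"twist": 0,"hand": 0.1}]'

```text
t: 32.8
eef_pos: [0.4995, -0.0549, 0.2011]
tool_rot: [-1.612, -2.697, -0.0]
ft_force: [0.4, 0.0, -0.3]
opening: 0.679
finger_force: 27.2
```

```bash
python3 - <<'E'
from pile import *
c,im=shoot('w13');s=sense();print(s['opening'],s['finger_force']);go([.468,0,.1])
u,v=proj(c,[.468,0,.003])[0].astype(int);print(u,v)
mx=cv2.medianBlur(im,3).max(2)
for th in (45,55,65,75):
    m=((mx<th)*255).astype('uint8')[:240]
    l=cv2.connectedComponents(m)[1];k=np.argwhere(l==l[v,u])[:,::-1];print(th,len(k),k.min(0),k.max(0),*rect(ray(c,k,.003)))
print(mx[v-60:v+60:5,u].tolist());print(mx[v,u-80:u+80:5].tolist())
E
```

```text
0.6816388802517768 27.198621779680252
eef [ 0.4995 -0.0551  0.2011] yaw_y 28.25 t 32.85 q6 -0.7
shift norm now-axes [ 0.1268 -0.0033  0.2021]
322 142
45 153600 [0 0] [639 239] [459.   9.] [680.2 223.5] 28.2
55 147851 [0 0] [639 239] [459.   9.] [680.2 223.5] 28.2
65 8110 [276  86] [370 201] [470.6  -2.8] [109.9  97.1] -62.9
75 12892 [247  85] [399 239] [479.3 -20.5] [160.9 152.3] 28.2
[186, 128, 61, 61, 59, 61, 56, 55, 57, 56, 59, 56, 58, 61, 63, 53, 53, 51, 51, 51, 53, 48, 47, 56]
[181, 180, 176, 177, 177, 177, 176, 177, 122, 63, 68, 62, 55, 58, 55, 54, 58, 58, 54, 51, 52, 57, 61, 69, 64, 155, 175, 175, 123, 109, 108, 109]
```

```bash
python3 - <<'E'
from pile import *
c,im=load('w13')
cv2.imwrite('pics/w13z.png',cv2.resize(im[60:260,215:435],None,fx=3,fy=3,interpolation=cv2.INTER_CUBIC))
E
```

```text
(no output)
```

View pics/w13z.png

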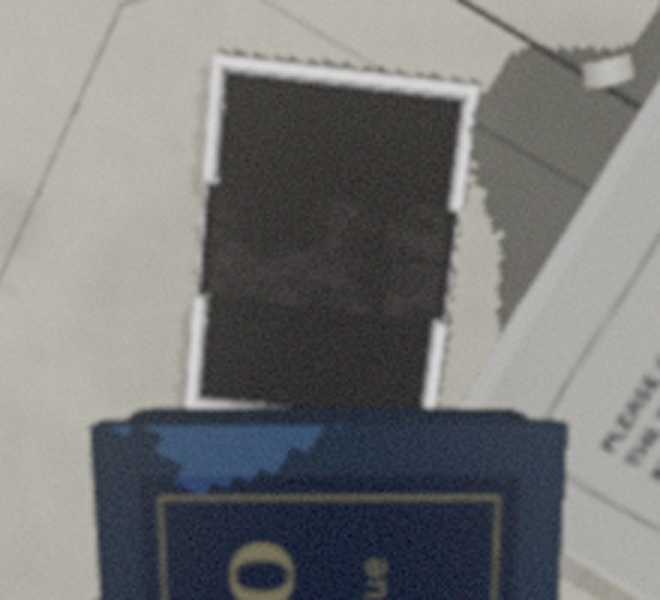

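The last view shows the notched tray with outer corners (215,58), (478,88), (188,408) and notches at left (183–296) and right (210–322). The held pad is at the bottom and level.

```bash
python3 - <<'E'
from pile import *
c,im=load('w13')
f=lambda L: ray(c,(np.array(L)+.5)/3-.5+[215,60],.007)[:,:2]
TL,TR,BL=f([[214,57],[479,87],[187,409]])
print('sizes',np.hypot(*(TR-TL)),np.hypot(*(BL-TL)),'ctr',(TR+BL)/2)
d=TL-BL;print('long yaw',np.degrees(np.arctan2(d[1],d[0])));e=TR-TL;print('short yaw',np.degrees(np.arctan2(e[1],e[0])))
n=f([[206,183],[198,296],[464,210],[446,322]]);print('notch ctr',n.mean(0),np.hypot(*(n[0]-n[1])),np.hypot(*(n[2]-n[3])))
h=f([[92,422],[567,422]]);print('pad far edge yaw',np.degrees(np.arctan2(*(h[1]-h[0])[::-1])))
# tray inner dims check from fixed candidates
go([*((TR+BL)/2),.05],21)
E
```

```text
sizes 0.08365534287150503 0.11132844657888603 ctr [ 0.4696768  -0.00137255]
long yaw 111.85128734596184
short yaw 22.23647572987003
notch ctr [ 0.46998358 -0.00100143] 0.035768069510865586 0.03603196286405533
pad far edge yaw 28.224444346060107
eef [ 0.4995 -0.0551  0.2011] yaw_y 28.25 t 32.85 q6 -0.7
shift norm now-axes [ 0.1228 -0.0016  0.3021]
twist norm 0.2417 shift after twist [ 0.1216 -0.0171  0.3021]
```

servo_tool --motion '[{"xyz": [0,0,0],"twist": 0.207,"hand": 0.1},{"xyz": [0.06,-0.007,0],"twist": 0,"hand": 0.1},{"xyz": [0.0622,-0.0077,0.02],"twist": 0,"hand": 0.1},{"xyz": [0,0,0.06],"twist": 0,"hand": 0.1},{"xyz": [0,0,0.08],"twist": 0,"hand": 0.1},{"xyz": [0,0,0.08],"twist": 0,"hand": 0.1},{"xyz": [0,0,0.06],"twist": 0,"hand": 0.1},{"xyz": [0,0,0.042],"twist": 0,"hand": 0.1}]'

```text
t: 33.65
eef_pos: [0.4689, -0.0013, 0.0281]
tool_rot: [-1.755, -2.603, 0.001]
ft_force: [0.2, -1.0, -0.8]
opening: 0.681
finger_force: 27.2
```

servo_tool --motion '[{"xyz": [0,0,0],"twist": 0,"hand": 0.1},{"xyz": [0,0,0],"twist": 0,"hand": 0.1},{"xyz": [0,0,0.02],"twist": 0,"hand": 0.1},{"xyz": [0,0,0.02],"twist": 0,"hand": 0.1},{"xyz": [0,0,0.02],"twist": 0,"hand": 0.1},{"xyz": [0,0,0.01],"twist": 0,"hand": 0.1},{"xyz": [0,0,0.01],"twist": 0,"hand": 0.1},{"xyz": [0,0,0],"twist": 0,"hand": 0.1}]'

```text
t: 34.45
eef_pos: [0.4695, -0.0015, -0.0105]
tool_rot: [-1.756, -2.604, 0.001]
ft_force: [-1.2, 0.3, -0.7]
opening: 0.686
finger_force: 27.4
```

```bash
python3 - <<'E'
from h import *
go([.4698,-.0012,-.016],22.0);print(sense()['ft_force'])
E
```

```text
eef [ 0.4695 -0.0015 -0.0105] yaw_y 22.01 t 34.45 q6 -0.49
shift norm now-axes [0.0003 0.0009 0.0109]
twist norm 0.0003 shift after twist [0.0003 0.0009 0.0109]
[-1.16599858  0.28201189 -0.67590269]
```

servo_tool --motion '[{"xyz": [0,0,0.006],"twist": 0,"hand": 0.1},{"xyz": [0,0,0.005],"twist": 0,"hand": 0.1},{"xyz": [0,0,0],"twist": 0,"hand": 0.1},{"xyz": [0,0,0],"twist": 0,"hand": 0.45},{"xyz": [0,0,0],"twist": 0,"hand": 0.6},{"xyz": [0,0,0],"twist": 0,"hand": 0.8},{"xyz": [0,0,0],"twist": 0,"hand": 1},{"xyz": [0,0,0],"twist": 0,"hand": 1}]'

```text
t: 35.25
eef_pos: [0.4698, -0.0015, -0.0154]
tool_rot: [1.756, 2.605, 0.0]
ft_force: [0.0, -0.1, -0.2]
opening: 0.999
finger_force: 0.0
```

servo_tool --motion '[{"xyz": [0,0,-0.01],"twist": 0,"hand": 1},{"xyz": [0,0,-0.04],"twist": 0,"hand": 1},{"xyz": [0,0,-0.08],"twist": 0,"hand": 1},{"xyz": [0,0,-0.09],"twist": 0,"hand": 1},{"xyz": [0,0,-0.09],"twist": 0,"hand": 1},{"xyz": [0,0,-0.09],"twist": 0,"hand": 1},{"xyz": [0,0,-0.05],"twist": 0,"hand": 1},{"xyz": [0,0,0],"twist": 0,"hand": 1}]'

```text
t: 36.05
eef_pos: [0.4713, -0.0017, 0.2133]
tool_rot: [1.753, 2.6, 0.005]
ft_force: [0.2, -0.0, -1.0]
opening: 1.003
finger_force: 0.0
```

```bash
python3 - <<'E'
from pile import *
c,im=shoot('w14');go([.46,.345,.25],-63)
h=cv2.cvtColor(cv2.bilateralFilter(im,5,30,3),cv2.COLOR_BGR2HSV)
u,v=proj(c,[.47,0,.02])[0].astype(int);print(u,v)
m=((h[...,0]>=100)&(h[...,0]<125)&(h[...,1]>70)).astype('uint8')*255
m=cv2.morphologyEx(m,cv2.MORPH_OPEN,np.ones((3,3)));m=cv2.morphologyEx(m,cv2.MORPH_CLOSE,np.ones((13,13)))
l=cv2.connectedComponents(m)[1];k=np.argwhere(l==l[v,u])[:,::-1];print(*rect(ray(c,k,.021)))
s=np.sin(np.radians(22));co=np.cos(np.radians(22))
for n,d in(('+y',(-s,co)),('-y',(s,-co)),('+x',(co,s)),('-x',(-co,-s))):
    for off in ((0,) if 'y' in n else (-.035,.035)):
        r=np.arange(.024,.062,.002);P=np.c_[.4698+r*d[0]-s*off*('x' in n),-.0012+r*d[1]+co*off*('x' in n),np.full(len(r),.006)]
        q=proj(c,P).round().astype(int);print(n,off,[int(im[y,x].max()) if 0<=x<640 and 0<=y<480 else -1 for x,y in q])
E
```

```text
eef [ 0.4703 -0.0016  0.2111] yaw_y 22.01 t 36.1 q6 -0.49
shift norm now-axes [ 0.6503  0.2409 -0.0781]
twist norm 2.8336 shift after twist [ 0.2965 -0.6268 -0.0781]
323 203
[469.8  -1.2] [87.8 59.1] -68.1
+y 0 [80, 79, 81, 73, 84, 90, 80, 88, 91, 81, 42, 41, 38, 42, 102, 174, 159, 85, 132]
-y 0 [81, 77, 81, 78, 76, 80, 81, 84, 91, 84, 93, 89, 85, 74, 98, 161, 146, 133, 145]
+x -0.035 [84, 85, 90, 79, 44, 41, 89, 138, 176, 128, 138, 143, 142, 142, 137, 140, 146, 145, 144]
+x 0.035 [85, 86, 91, 82, 40, 40, 61, 144, 172, 128, 145, 146, 145, 140, 143, 140, 147, 143, 144]
-x -0.035 [91, 94, 94, 91, 46, 45, 43, 46, 145, 171, 137, 131, 139, 138, 145, 142, 142, 142, 144]
-x 0.035 [81, 87, 92, 73, 49, 42, 47, 58, 142, 174, 135, 141, 145, 151, 149, 145, 147, 150, 150]
```

The pad is centred in its tray at (469.8,−1.2) mm, aligned and level. Next the carton: I'll turn the fingers across its 63 mm side and return.

servo_tool --motion '[{"xyz": [0,0,0],"twist": 0.28,"hand": 1},{"xyz": [0,0,0],"twist": 0.28,"hand": 1},{"xyz": [0,0,0],"twist": 0.28,"hand": 1},{"xyz": [0,0,0],"twist": 0.28,"hand": 1},{"xyz": [0,0,0],"twist": 0.28,"hand": 1},{"xyz": [0,0,0],"twist": 0.28,"hand": 1},{"xyz": [0,0,0],"twist": 0.28,"hand": 1},{"xyz": [0,0,0],"twist": 0.28,"hand": 1}]'

```text
t: 36.9
eef_pos: [0.469, -0.0015, 0.2081]
tool_rot: [-2.907, -1.188, 0.004]
ft_force: [0.3, 0.8, 0.3]
opening: 1.004
finger_force: 0.0
```

servo_tool --motion '[{"xyz": [0,0,0],"twist": 0.28,"hand": 1},{"xyz": [0,0,0],"twist": 0.28,"hand": 1},{"xyz": [0,0,0],"twist": 0.033,"hand": 1},{"xyz": [0.025,-0.084,0],"twist": 0,"hand": 1},{"xyz": [0.0255,-0.0843,0],"twist": 0,"hand": 1},{"xyz": [0.0255,-0.0843,0],"twist": 0,"hand": 1},{"xyz": [0.0255,-0.0843,0],"twist": 0,"hand": 1},{"xyz": [0.0255,-0.0843,0],"twist": 0,"hand": 1}]'

```text
t: 37.7
eef_pos: [0.4297, 0.2164, 0.2088]
tool_rot: [3.053, 0.74, -0.002]
ft_force: [1.0, -0.8, 0.1]
opening: 0.998
finger_force: 0.0
```

servo_tool --motion '[{"xyz": [0.0255,-0.0843,0],"twist": 0,"hand": 1},{"xyz": [0.0255,-0.0843,0],"twist": 0,"hand": 1},{"xyz": [0.0255,-0.0843,0],"twist": 0,"hand": 1},{"xyz": [0.0255,-0.0843,0],"twist": 0,"hand": 1},{"xyz": [0,0,0],"twist": 0,"hand": 1},{"xyz": [0,0,0],"twist": 0,"hand": 1},{"xyz": [0,0,0],"twist": 0,"hand": 1},{"xyz": [0,0,0],"twist": 0,"hand": 1}]'

```text
t: 38.5
eef_pos: [0.3998, 0.3872, 0.2094]
tool_rot: [3.055, 0.733, -0.001]
ft_force: [0.4, -0.1, -0.6]
opening: 0.999
finger_force: 0.0
```

```bash
python3 - <<'E'
from pile import *
c,im=shoot('w15');go([.4505,.4125,.05],-64)
b=cv2.GaussianBlur(im,(3,3),0)
# profiles across carton top along its axes at z=.052
a=np.radians(26);L=np.array([np.cos(a),np.sin(a)]);S=np.array([-L[1],L[0]]);C=np.array([.4505,.4125])
def prof(d,o,r):
    P=np.c_[C+o+np.outer(r,d),np.full(len(r),.052)];q=proj(c,P).round().astype(int)
    return [(int(b[y,x].max()),int(b[y,x].max())-int(b[y,x].min())) if 0<=x<640 and 0<=y<480 else -1 for x,y in q]
print(proj(c,[*C,.052]))
for o in (-.03,0,.03):
    print('S+',o,prof(S,L*o,np.arange(.024,.042,.002)));print('S-',o,prof(-S,L*o,np.arange(.024,.042,.002)))
for o in (-.015,.015):
    print('L+',o,prof(L,S*o,np.arange(.044,.062,.002)));print('L-',o,prof(-L,S*o,np.arange(.044,.062,.002)))
E
```

```text
eef [0.3999 0.3873 0.2096] yaw_y -63.02 t 38.55 q6 1.79
shift norm now-axes [0.1131 0.0011 0.3191]
twist norm 0.0327 shift after twist [ 0.1131 -0.0009  0.3191]
[[325.08219721 151.78943371]]
S+ -0.03 [(142, 62), (169, 20), (188, 4), (188, 5), (119, 5), (98, 6), (98, 6), (107, 6), (134, 9)]
S- -0.03 [(184, 6), (194, 7), (191, 7), (152, 6), (153, 9), (155, 10), (155, 10), (155, 10), (154, 9)]
S+ 0 [(155, 68), (172, 18), (189, 4), (167, 2), (113, 2), (96, 5), (97, 5), (98, 6), (95, 5)]
S- 0 [(191, 5), (192, 6), (189, 5), (165, 4), (146, 8), (148, 9), (148, 9), (148, 9), (149, 10)]
S+ 0.03 [(90, 29), (104, 9), (114, 3), (105, 3), (95, 4), (97, 7), (96, 5), (95, 6), (95, 7)]
S- 0.03 [(174, 17), (170, 26), (170, 22), (162, 6), (145, 9), (147, 9), (146, 10), (148, 9), (153, 10)]
L+ -0.015 [(191, 6), (190, 5), (191, 6), (186, 6), (109, 4), (95, 6), (118, 7), (132, 7), (160, 10)]
L- -0.015 [(193, 7), (193, 7), (193, 6), (192, 5), (174, 5), (152, 8), (157, 9), (157, 9), (157, 9)]
L+ 0.015 [(90, 36), (90, 37), (91, 37), (107, 26), (131, 2), (96, 7), (98, 7), (96, 5), (97, 5)]
L- 0.015 [(153, 78), (154, 77), (153, 78), (154, 71), (153, 23), (150, 6), (163, 10), (166, 9), (168, 11)]
```

servo_tool --motion '[{"xyz": [0.05,0,0.02],"twist": 0,"hand": 1},{"xyz": [0.0631,0,0.04],"twist": 0,"hand": 1},{"xyz": [0,0,0.07],"twist": 0.06,"hand": 1},{"xyz": [0,0,0.08],"twist": 0,"hand": 1},{"xyz": [0,0,0.08],"twist": 0,"hand": 1},{"xyz": [0,0,0.07],"twist": 0,"hand": 1},{"xyz": [0,0,0.04],"twist": 0,"hand": 1},{"xyz": [0,0,0.019],"twist": 0,"hand": 1}]'

```text
t: 39.35
eef_pos: [0.4494, 0.4127, -0.0019]
tool_rot: [3.065, 0.685, -0.004]
ft_force: [1.5, -0.2, 0.6]
opening: 1.0
finger_force: 0.0
```

servo_tool --motion '[{"xyz": [0,0,0],"twist": 0,"hand": 1},{"xyz": [0,0,0],"twist": 0,"hand": 1},{"xyz": [0,0,0],"twist": 0,"hand": 0.8},{"xyz": [0,0,0],"twist": 0,"hand": 0.6},{"xyz": [0,0,0],"twist": 0,"hand": 0.5},{"xyz": [0,0,0],"twist": 0,"hand": 0.4},{"xyz": [0,0,0],"twist": 0,"hand": 0.3},{"xyz": [0,0,0],"twist": 0,"hand": 0.3}]' --newtons 30

```text
t: 40.15
eef_pos: [0.4501, 0.4142, 0.0008]
tool_rot: [-3.065, -0.686, -0.001]
ft_force: [-1.1, -1.8, 6.6]
opening: 0.717
finger_force: 33.3
```

servo_tool --motion '[{"xyz": [0,0,0],"twist": 0,"hand": 0.1},{"xyz": [0,0,-0.01],"twist": 0,"hand": 0.1},{"xyz": [0,0,-0.03],"twist": 0,"hand": 0.1},{"xyz": [0,0,-0.06],"twist": 0,"hand": 0.1},{"xyz": [0,0,-0.08],"twist": 0,"hand": 0.1},{"xyz": [0,0,-0.08],"twist": 0,"hand": 0.1},{"xyz": [0,0,-0.06],"twist": 0,"hand": 0.1},{"xyz": [0,0,-0.03],"twist": 0,"hand": 0.1}]'

```text
t: 40.95
eef_pos: [0.4506, 0.4146, 0.179]
tool_rot: [-3.064, -0.685, -0.007]
ft_force: [0.3, -0.4, -1.6]
opening: 0.715
finger_force: 33.2
```

```bash
python3 - <<'E'
from h import *
go([.61,-.22,.17],-64.8)
E
```

```text
eef [0.4506 0.4146 0.179 ] yaw_y -64.78 t 40.95 q6 1.8
shift norm now-axes [-0.2525  1.284   0.0155]
twist norm 0.0007 shift after twist [-0.252   1.2841  0.0155]
```

servo_tool --motion '[{"xyz": [-0.02,0.06,-0.02],"twist": 0,"hand": 0.1},{"xyz": [-0.032,0.089,-0.02],"twist": 0,"hand": 0.1},{"xyz": [-0.032,0.089,-0.02],"twist": 0,"hand": 0.1},{"xyz": [-0.032,0.089,-0.02],"twist": 0,"hand": 0.1},{"xyz": [-0.032,0.089,-0.02],"twist": 0,"hand": 0.1},{"xyz": [-0.032,0.089,-0.02],"twist": 0,"hand": 0.1},{"xyz": [-0.032,0.089,-0.02],"twist": 0,"hand": 0.1},{"xyz": [-0.032,0.089,0],"twist": 0,"hand": 0.1}]'

```text
t: 41.75
eef_pos: [0.485, 0.0512, 0.2461]
tool_rot: [3.065, 0.686, 0.002]
ft_force: [0.9, 0.3, -2.0]
opening: 0.722
finger_force: 33.3
```

servo_tool --motion '[{"xyz": [-0.032,0.089,0],"twist": 0,"hand": 0.1},{"xyz": [-0.032,0.089,0],"twist": 0,"hand": 0.1},{"xyz": [-0.032,0.089,0],"twist": 0,"hand": 0.1},{"xyz": [-0.032,0.089,0],"twist": 0,"hand": 0.1},{"xyz": [-0.032,0.089,0],"twist": 0,"hand": 0.1},{"xyz": [-0.032,0.089,0],"twist": 0,"hand": 0.1},{"xyz": [-0.032,0.089,0],"twist": 0,"hand": 0.1},{"xyz": [-0.032,0.089,0],"twist": 0,"hand": 0.1}]'

```text
t: 42.55
eef_pos: [0.5204, -0.3254, 0.2446]
tool_rot: [-3.065, -0.685, 0.001]
ft_force: [1.9, 1.0, -0.4]
opening: 0.716
finger_force: 33.3
```

servo_tool --motion '[{"xyz": [-0.012,0.028,0],"twist": 0,"hand": 0.1},{"xyz": [0,0,0],"twist": 0,"hand": 0.1},{"xyz": [0,0,0],"twist": 0,"hand": 0.1},{"xyz": [0,0,0],"twist": 0,"hand": 0.1},{"xyz": [0,0,0],"twist": 0,"hand": 0.1},{"xyz": [0,0,0],"twist": 0,"hand": 0.1},{"xyz": [0,0,0],"twist": 0,"hand": 0.1},{"xyz": [0,0,0],"twist": 0,"hand": 0.1}]'

```text
t: 43.35
eef_pos: [0.5215, -0.3386, 0.2451]
tool_rot: [3.066, 0.686, 0.0]
ft_force: [-0.4, 0.2, -1.0]
opening: 0.717
finger_force: 33.4
```

```bash
python3 - <<'E'
from pile import *
c,im=shoot('w16');s=sense();print(s['opening'],s['finger_force'],np.abs(s['qvel']).max());go([.622,-.291,.06],-101.7)
print(proj(c,[.622,-.291,.003]))
for th in (65,80,95): dark(c,im,(.622,-.291),th)
# rim (bright) outline at z=.016
m=((im.max(2)<80)*255).astype('uint8');l=cv2.connectedComponents(m)[1];u,v=proj(c,[.622,-.291,.003])[0].astype(int)
k=(l==l[v,u]).astype('uint8');q=cv2.convexHull(np.argwhere(k)[:,::-1].astype(np.int32))[:,0]
a=cv2.approxPolyDP(q,6,True)[:,0];print(a.tolist(),np.round(ray(c,a,.003)[:,:2],4).tolist())
E
```

```text
0.718443441792654 33.376829624176025 0.002112906492740715
eef [ 0.5214 -0.3387  0.2451] yaw_y -64.77 t 43.4 q6 0.48
shift norm now-axes [ 0.2226 -0.0005  0.3702]
twist norm 1.2309 shift after twist [ 0.1776 -0.1341  0.3702]
[[324.46806673  97.42872496]]
(np.int64(324), np.int64(97)) 8444 [260  28] [383 166] [ 618.1 -288.1] [120.6  78.2] -11.7
(np.int64(324), np.int64(97)) 8654 [258  27] [384 166] [ 618.4 -287.5] [122.   80.6] -11.8
(np.int64(324), np.int64(97)) 11409 [202  25] [385 167] [ 589.9 -272. ] [208.  112.3] -30.6
[[384, 74], [317, 166], [258, 123], [326, 27]] [[0.6699, -0.3382], [0.5527, -0.3142], [0.5672, -0.2362], [0.684, -0.2636]]
```

servo_tool --motion '[{"xyz": [0,0,0],"twist": 0.25,"hand": 0.1},{"xyz": [0,0,0],"twist": 0.26,"hand": 0.1},{"xyz": [0,0,0],"twist": 0.26,"hand": 0.1},{"xyz": [0,0,0],"twist": 0.26,"hand": 0.1},{"xyz": [0,0,0],"twist": 0.202,"hand": 0.1},{"xyz": [0.055,-0.045,0],"twist": 0,"hand": 0.1},{"xyz": [0.06,-0.05,0.02],"twist": 0,"hand": 0.1},{"xyz": [0.0545,-0.0438,0.05],"twist": 0,"hand": 0.1}]'

```text
t: 44.2
eef_pos: [0.6208, -0.2879, 0.212]
tool_rot: [3.123, -0.322, 0.007]
ft_force: [-0.5, -0.3, -1.1]
opening: 0.721
finger_force: 33.5
```

servo_tool --motion '[{"xyz": [0,0,0.08],"twist": 0,"hand": 0.1},{"xyz": [0,0,0.08],"twist": 0,"hand": 0.1},{"xyz": [0,0,0.08],"twist": 0,"hand": 0.1},{"xyz": [0,0,0.06],"twist": 0,"hand": 0.1},{"xyz": [0,0,0.04],"twist": 0,"hand": 0.1},{"xyz": [0,0,0],"twist": 0,"hand": 0.1},{"xyz": [0,0,0],"twist": 0,"hand": 0.1},{"xyz": [0,0,0],"twist": 0,"hand": 0.1}]'

```text
t: 45.0
eef_pos: [0.6194, -0.2886, 0.0418]
tool_rot: [3.124, -0.321, 0.004]
ft_force: [0.2, -1.0, -1.5]
opening: 0.714
finger_force: 33.3
```

```bash
python3 - <<'E'
from pile import *
c,im=shoot('w17');go([.6185,-.288,.0045],-101.75)
C=np.array([.6185,-.288]);a=np.radians(-11.75);L=np.array([np.cos(a),np.sin(a)]);S=np.array([-L[1],L[0]])
def prof(d,o,r):
    P=np.c_[C+o+np.outer(r,d),np.full(len(r),.016)];q=proj(c,P).round().astype(int)
    return [int(im[y,x].max()) if 0<=x<640 and 0<=y<480 else -1 for x,y in q]
r=np.arange(.046,.076,.002)
for o in(-.025,0,.025): print('L+',o,prof(L,S*o,r))
r=np.arange(.03,.056,.002)
for o in(-.02,.02,.05): print('S+',o,prof(S,L*o,r));print('S-',o,prof(-S,L*o,r))
E
```

```text
eef [ 0.6194 -0.2885  0.0418] yaw_y -101.74 t 45.05 q6 1.27
shift norm now-axes [-0.0021 -0.0007  0.0746]
twist norm 0.0004 shift after twist [-0.0021 -0.0007  0.0746]
L+ -0.025 [66, 65, 61, 56, 60, 51, 51, 58, 185, 170, 151, 153, 156, 157, 158]
L+ 0 [57, 72, 72, 48, 40, 50, 55, 54, 183, 164, 151, 156, 156, 159, 159]
L+ 0.025 [75, 75, 71, 50, 47, 50, 40, 47, 180, 161, 128, 157, 159, 154, 156]
S+ -0.02 [80, 78, 79, 73, 84, 86, 99, 107, 108, 103, 96, 57, 66]
S- -0.02 [109, 108, 107, 107, 107, 110, 113, 107, 107, 109, 95, 68, 66]
S+ 0.02 [141, 142, 141, 143, 142, 142, 172, 179, 179, 176, 147, 90, 93]
S- 0.02 [183, 186, 183, 188, 185, 185, 183, 183, 186, 189, 176, 134, 143]
S+ 0.05 [82, 83, 81, 62, 80, 88, 116, 94, 90, 91, 88, 89, 93]
S- 0.05 [73, 80, 80, 77, 93, 104, 184, 175, 137, 137, 143, 143, 143]
```

servo_tool --motion '[{"xyz": [-0.002,0,0.02],"twist": 0,"hand": 0.1},{"xyz": [0,0,0.02],"twist": 0,"hand": 0.1},{"xyz": [0,0,0.015],"twist": 0,"hand": 0.1},{"xyz": [0,0,0.01],"twist": 0,"hand": 0.1},{"xyz": [0,0,0.006],"twist": 0,"hand": 0.1},{"xyz": [0,0,0.003],"twist": 0,"hand": 0.1},{"xyz": [0,0,0],"twist": 0,"hand": 0.1},{"xyz": [0,0,0],"twist": 0,"hand": 0.1}]'

```text
t: 45.85
eef_pos: [0.6175, -0.2879, 0.0039]
tool_rot: [-3.125, 0.321, 0.0]
ft_force: [-4.7, 1.9, 7.1]
opening: 0.715
finger_force: 34.4
```

servo_tool --motion '[{"xyz": [0,0,0],"twist": 0,"hand": 0.3},{"xyz": [0,0,0],"twist": 0,"hand": 0.5},{"xyz": [0,0,0],"twist": 0,"hand": 0.65},{"xyz": [0,0,0],"twist": 0,"hand": 0.8},{"xyz": [0,0,0],"twist": 0,"hand": 1},{"xyz": [0,0,0],"twist": 0,"hand": 1},{"xyz": [0,0,0],"twist": 0,"hand": 1},{"xyz": [0,0,0],"twist": 0,"hand": 1}]'

```text
t: 46.65
eef_pos: [0.6176, -0.2879, 0.003]
tool_rot: [3.125, -0.321, 0.0]
ft_force: [0.3, -0.5, 0.1]
opening: 1.002
finger_force: 0.0
```

servo_tool --motion '[{"xyz": [0,0,-0.01],"twist": 0,"hand": 1},{"xyz": [0,0,-0.04],"twist": 0,"hand": 1},{"xyz": [0,0,-0.08],"twist": 0,"hand": 1},{"xyz": [0,0,-0.09],"twist": 0,"hand": 1},{"xyz": [0,0,-0.09],"twist": 0,"hand": 1},{"xyz": [0,0,-0.09],"twist": 0,"hand": 1},{"xyz": [0,0,-0.06],"twist": 0,"hand": 1},{"xyz": [0,0,0],"twist": 0,"hand": 1}]'

```text
t: 47.45
eef_pos: [0.6191, -0.2887, 0.2389]
tool_rot: [3.122, -0.321, 0.012]
ft_force: [0.2, -0.1, 0.7]
opening: 1.0
finger_force: 0.0
```

```bash
python3 - <<'E'
from pile import *
c,im=shoot('w18');s=sense();print(s['t'],s['opening'],s['eef_pos'])
C=np.array([.6185,-.288]);a=np.radians(-11.75);L=np.array([np.cos(a),np.sin(a)]);S=np.array([-L[1],L[0]])
def prof(cc,d,o,r,z,m=im):
    P=np.c_[C+o+np.outer(r,d),np.full(len(r),z)];q=proj(cc,P).round().astype(int)
    return [int(m[y,x].max()) if 0<=x<640 and 0<=y<480 else -1 for x,y in q]
for z in (.055,):
  r=np.arange(.044,.062,.002)
  for o in(-.02,.02): print('L+',prof(c,L,S*o,r,z),'L-',prof(c,-L,S*o,r,z))
  r=np.arange(.024,.042,.002)
  for o in(-.035,.035): print('S+',prof(c,S,L*o,r,z),'S-',prof(c,-S,L*o,r,z))
# stamp / bottles unchanged: compare top views
t0=cv2.imread('pics/top0.png');t=snapshot('top')[:,:,::-1];cv2.imwrite('pics/t2.png',t)
for n,(x,y) in dict(vial=(258,269),dropper=(380,207),green=(226,224)).items():
    print(n,np.abs(t[y-14:y+14,x-14:x+14].astype(int)-t0[y-14:y+14,x-14:x+14]).mean())
c=camera_params('top');ht=cv2.cvtColor(t,cv2.COLOR_BGR2HSV);m=((ht[...,0]<16)&(ht[...,1]>90)&(ht[...,2]>40)).astype('uint8');m[:235]=0;m[290:]=0;m[:,:370]=0;m[:,440:]=0
k=np.argwhere(m)[:,::-1];print('stamp',len(k),ray(c,k.mean(0),.045) if len(k) else '')
E
```

```text
47.5 1.0013707443468671 [ 0.6182521  -0.28827529  0.23578792]
L+ [155, 153, 161, 133, 58, 47, 37, 44, 65] L- [158, 155, 156, 159, 154, 125, 126, 128, 125]
L+ [123, 121, 125, 124, 65, 39, 43, 43, 78] L- [116, 116, 123, 121, 123, 117, 130, 130, 127]
S+ [124, 149, 152, 129, 46, 61, 79, 94, 77] S- [141, 157, 157, 153, 84, 36, 69, 130, 141]
S+ [115, 150, 155, 104, 32, 57, 79, 94, 79] S- [155, 155, 159, 139, 54, 39, 72, 130, 139]
vial 47.88137755102041
dropper 19.49829931972789
green 7.949404761904762
stamp 70 [[ 0.46800208 -0.19074463  0.045     ]]
```

```bash
python3 - <<'E'
from pile import *
t0=cv2.imread('pics/top0.png');t2=cv2.imread('pics/t2.png')
for n,t in(('t0',t0),('t2',t2)):
    h=cv2.cvtColor(t,cv2.COLOR_BGR2HSV);b=((h[...,0]>95)&(h[...,0]<125)&(h[...,1]>110)).astype('uint8')
    for m,(x,y) in dict(vial=(258,269),drop=(380,207)).items():
        k=np.argwhere(b[y-12:y+12,x-12:x+12]);print(n,m,len(k),k.mean(0).round(1) if len(k) else '', t[y-12:y+12,x-12:x+12].mean((0,1)).round())
for w in('w2','w12','w15','w3','w18'):
    c,im=load(w);h=cv2.cvtColor(im,cv2.COLOR_BGR2HSV);b=((h[...,0]>95)&(h[...,0]<125)&(h[...,1]>110)).astype('uint8')
    for m,p in dict(vial=(.453,.205,.05),drop=(.6227,-.1346,.055)).items():
        u,v=proj(c,p)[0].astype(int)
        if 15<u<625 and 15<v<465:
            k=np.argwhere(b[v-15:v+15,u-15:u+15])[:,::-1];print(w,m,len(k),ray(c,k.mean(0)+[u-15,v-15],p[2])[0].round(3) if len(k) else '')
    if w=='w18':
        m=((h[...,0]<16)&(h[...,1]>90)&(h[...,2]>40)).astype('uint8');u,v=proj(c,(.468,-.205,.06))[0].astype(int);print(u,v)
E
```

```text
t0 vial 22 [13.1 12.1] [132. 135. 134.]
t0 drop 11 [10.6 15.5] [130. 134. 132.]
t2 vial 20 [13.4 12.4] [86. 88. 87.]
t2 drop 10 [10.7 15.7] [129. 133. 131.]
w2 vial 121 [0.452 0.203 0.05 ]
w12 vial 158 [0.452 0.204 0.05 ]
w15 vial 197 [0.452 0.203 0.05 ]
w18 drop 95 [ 0.63  -0.148  0.055]
278 359
```

```bash
python3 - <<'E'
from pile import *
c=camera_params('top')
for n in('t1','t2'):
    t=cv2.imread(f'pics/{n}.png');h=cv2.cvtColor(t,cv2.COLOR_BGR2HSV);m=((h[...,0]<16)&(h[...,1]>90)&(h[...,2]>40)).astype('uint8')[245:285,385:425]
    k=np.argwhere(m)[:,::-1]+[385,245];print(n,len(k),k.min(0),k.max(0),k.mean(0)) if len(k) else print(n,0)
print(proj(c,[.468,-.205,.055]))
E
```

```text
t1 140 [397 259] [413 269] [405.51428571 263.90714286]
t2 70 [397 259] [407 267] [401.27142857 262.64285714]
[[407.00873235 262.47279096]]
```

```bash
python3 -c "
from workcell import *
print(sign_off())"
```

```text
the job is handed in; nothing more can be done
None
```

I set the stamp, label roll, ink pad and carton in their own trays, in that order, and handed the job in at about 47.5 s; the first roll grip slipped off (about 50 N at the wrist) and was redone lower, all four looked upright and inside their rims in the pictures, and the dropper bottle and vial did not move.

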